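# Go / no-go check of carrier blocks

## Robot

A 6-joint arm with a two-finger parallel gripper is mounted at the origin on a cart in front of the work surface, level with it; the furniture and walls round the work are solid. World frame = base frame: x ahead of the robot, y to its left, z up, the work surface at z = 0. Lengths are in mm, angles in rad, forces in N, time in s.
With the tool pointing down it reaches from about 425 to 950 mm from the base axis. Payload 3.5 kg.
Tool frame: the origin (TCP) lies on the mounting face of the last link; the fingertips stand 173 mm ahead of it and the grasp point (between the pads) lies 155 mm ahead of it (grip_depth is the z of the grasp point in the tool frame, in mm); z points along the fingers, x is the direction in which the jaws open and shut, and the axes are right-handed (so a half turn about z gives the same grasp; the last joint's range is limited). The gripper opens to 85 mm and grips with 20 to 120 N. Pads are 22 mm wide; open, the fingers measure 114 mm over their backs; the gripper's body (76 mm by 85 mm) begins 54 mm behind the grasp point. The pads swing forward as they close: fully open they stand 13 mm farther back than shut.
Start: joints at [-1.251, 0.286, 1.577, -0, 1.279, -0.15], TCP at [305.598, -601.845, 404.725] pointing down, gripper open.
Joint ranges: [-2.77, 2.77], [-0.9, 2.22], [0.21, 2.48], [-1.53, 4.67], [0.24, 2.81], [-2.84, 2.84]. Speed limits (rad/s): [2.79, 2.79, 3.14, 3.14, 3.14, 3.14].

## Interface

Orientations are given as a 3x3 rotation matrix whose columns are the frame's x, y, z axes.
In Python, from station import * gives the robot as it stands.
- The arm moves only by the tool jog_arm, never from a script. Its argument "rows" is a list of rows, each a list of 5 numbers: the shift along the tool's x, y, z in mm, then the turn about the tool's z in degrees, then the opening, from 0 (shut) to 1 (fully open). A call has 1 to 12 rows; each row is the pose to reach, as a shift and turn from the pose measured when the call began, along the tool's axes at that moment; what a row does not reach only later rows make up. A row lasts 1/10 s, in which the tool goes at most 50 mm and 8.59 degrees, less where a joint would pass 70% of its speed; a pose out of reach is approached as far as the arm can. A call with a gripper value outside its range is refused whole. The fingers move at their own pace and stop on an object; "force" is the grip in N (left out, the last holds). Time passes only in rows, so rows that repeat a pose let the fingers close. It gives the time, the measured TCP pose, the force and the opening at its end, in the units of the state.
- observe(): the state, without advancing time (a new reading comes with each control period).
- snapshot(name): name is "scene" or "side" or "wrist"; returns (picture, depth): 400x640x3 uint8, red, green, blue; 400x640 float32, mm along the optical axis (not along the pixel's ray), 0 where there is no reading.
- camera_info(name): a dict with "K" (3x3 intrinsics, pixels), "cam_to_world" (4x4, takes a point from camera to world coordinates). Camera axes: x right, y up, looking along -z (the intrinsics and any distortion apply to the point x, -y, -z); pixel columns grow to the right and rows downward; lengths in mm; the calibration is good to about 2 mm. The wrist camera is an equidistant fisheye: a pixel r from the principal point sees the ray r / f radians off the axis. A picture is of the moment at which its call begins: read the wrist's pose just before it. camera_info takes no time and is no camera call; for the wrist camera it gives the pose at the moment of the call.
- sign_off(): hands the job in, once; it reports no verdict.
The state is a dict: "time": time; "joint_pos": joint angles; "qd": joint speeds; "joint_torque": joint torques, N m; "eef_pos": TCP position; "orientation": TCP orientation; "force": force on the tool from outside, world axes, zero at the start; "ft_torque": the same for the moment, N m; "opening": opening from 0.0 (shut) to 1.0 (fully open).
Only numpy, scipy, OpenCV 4.12 (cv2) and the standard library are available. Lean on these libraries where they do the work, as an engineer would, in place of code of your own. Each camera call takes 0.05 s, during which the arm holds its last target.

## Task

Check the carrier blocks in the nest for wear with the plug gauge, from left to right (blue, yellow if there is one, orange, black): for each, slide the go end (green collar) fully home in the bore and draw it out, then gently try the no-go end (red collar) squarely at the bore, from either side, before going on to the next; a block whose bore refuses the no-go end is sound, one that lets it slide in is worn. Then stand the sound blocks upright in the green tray and the worn ones upright in the red tray, with the gauge laid back down flat on the bare worktop; leave the timer, tape roll and marker where they are.

Things in the scene. Friction and masses are not known exactly. Their poses are not given: they have to be found in the camera images.
- nest: Fixed nest, grey base 96 x 330 x 8 mm; origin at the centre of its underside, on the worktop; y along its row to the left, x across it. Pockets at y = +117, +39, -39, -117 mm, floor 8 mm up, 1.5 mm play round a block. Posts (50 mm high, 9.5 mm out from the block faces) at each pocket corner, thin walls between pockets; a 54 mm gap between posts leaves both bore mouths open, front and back.
- blue_a_bore (a point): White block, blue strip on top, 36 (x) x 68 (y) x 70 mm high, 220 g, loose, upright in the leftmost pocket (+y). Point: middle of its through-bore, which runs along the block's x, on its centre line, 38 mm above its underside, 18 mm from each mouth. Sound bore 26.6 mm, worn 33 mm across: to be found with the gauge. Only one of blue_a / blue_b can be there.
- blue_b_bore (a point): White block, blue strip on top, 36 (x) x 68 (y) x 70 mm high, 220 g, loose, upright in the leftmost pocket (+y). Point: middle of its through-bore, which runs along the block's x, on its centre line, 38 mm above its underside, 18 mm from each mouth. Sound bore 26.6 mm, worn 33 mm across: to be found with the gauge. Only one of blue_a / blue_b can be there.
- yellow_a_bore (a point): White block, yellow strip on top, 36 (x) x 68 (y) x 70 mm high, 220 g, loose, upright in the second pocket from the left (or absent). Point: middle of its through-bore, which runs along the block's x, on its centre line, 38 mm above its underside, 18 mm from each mouth. Sound bore 26.6 mm, worn 33 mm across: to be found with the gauge. Only one of yellow_a / yellow_b can be there.
- yellow_b_bore (a point): White block, yellow strip on top, 36 (x) x 68 (y) x 70 mm high, 220 g, loose, upright in the second pocket from the left (or absent). Point: middle of its through-bore, which runs along the block's x, on its centre line, 38 mm above its underside, 18 mm from each mouth. Sound bore 26.6 mm, worn 33 mm across: to be found with the gauge. Only one of yellow_a / yellow_b can be there.
- orange_a_bore (a point): White block, orange strip on top, 36 (x) x 68 (y) x 70 mm high, 220 g, loose, upright in the third pocket. Point: middle of its through-bore, which runs along the block's x, on its centre line, 38 mm above its underside, 18 mm from each mouth. Sound bore 26.6 mm, worn 33 mm across: to be found with the gauge. Only one of orange_a / orange_b can be there.
- orange_b_bore (a point): White block, orange strip on top, 36 (x) x 68 (y) x 70 mm high, 220 g, loose, upright in the third pocket. Point: middle of its through-bore, which runs along the block's x, on its centre line, 38 mm above its underside, 18 mm from each mouth. Sound bore 26.6 mm, worn 33 mm across: to be found with the gauge. Only one of orange_a / orange_b can be there.
- black_a_bore (a point): White block, black strip on top, 36 (x) x 68 (y) x 70 mm high, 220 g, loose, upright in the right pocket (-y). Point: middle of its through-bore, which runs along the block's x, on its centre line, 38 mm above its underside, 18 mm from each mouth. Sound bore 26.6 mm, worn 33 mm across: to be found with the gauge. Only one of black_a / black_b can be there.
- black_b_bore (a point): White block, black strip on top, 36 (x) x 68 (y) x 70 mm high, 220 g, loose, upright in the right pocket (-y). Point: middle of its through-bore, which runs along the block's x, on its centre line, 38 mm above its underside, 18 mm from each mouth. Sound bore 26.6 mm, worn 33 mm across: to be found with the gauge. Only one of black_a / black_b can be there.
- gauge_mid (a point): Centre of the handle of the loose double-ended plug gauge (200 g, 132 mm long) lying on the worktop; x along its axis to the go end, z up as it lies. Black handle 60 mm long, 26 x 26 mm square section ; a 40 x 40 x 6 mm square collar at each end of it (green at the go end, red at the no-go end), on which it lies with its axis 20 mm above the worktop.
- go_shoulder (a point): On the gauge's axis, the outer face of the green collar, 36 mm from the gauge's centre. It meets the block's face when the go end is fully home.
- go_tip (a point): Tip of the steel go end: 24 mm diameter, 40 mm long, with a 2.5 mm chamfer, 76 mm from the gauge's centre. It passes through every bore here.
- nogo_tip (a point): Tip of the steel no-go end: 29.4 mm diameter, 20 mm long, 1 mm chamfer, 56 mm from the gauge's centre, opposite the go end. It is refused at the mouth of a sound bore and slides into a worn one up to its collar.
- green_tray: Fixed green tray 280 (x) x 130 (y) x 24 mm, walls and floor 4 mm; origin at the centre of its underside. For sound blocks; room for four in a row along x. It may be left or right of the nest.
- red_tray: Fixed red tray, same size and origin as the green one. For worn blocks.
- timer: Bystander: small white timer, 62 x 66 x 18 mm, near the robot's edge of the worktop. Origin under its centre.
- tape_roll: Bystander: roll of tape, 94 mm across, 24 mm high, behind the nest. Origin under its centre.
- marker: Bystander (not always there): black marker, 138 x 17 x 19 mm, lying behind the work. Origin under its centre.

How it is judged:
By the outcome, as a careful person would: the job done as asked, in the order asked, and still so for the second after the job is handed in, with the robot touching nothing.
Of blue_a, blue_b only 1 to 1 are there at a start; the rules pass over those that are not, and their reading is None.
Of orange_a, orange_b only 1 to 1 are there at a start; the rules pass over those that are not, and their reading is None.
Of black_a, black_b only 1 to 1 are there at a start; the rules pass over those that are not, and their reading is None.
Of yellow_a, yellow_b, marker only 1 to 1 are there at a start; the rules pass over those that are not, and their reading is None.
At some moment in a run one of gauge may be knocked a few centimetres aside while the robot is not near it.
It also fails if it takes over 210 s, if anything falls off the work surface, if the arm or the gripper's body presses on something with over 40 N, if the wrist force passes 120 N, or if a joint passes its speed limit or range.

## Working session

There is one attempt and no reset: what is moved stays moved. The work goes in short steps, Python scripts to look and compute and a tool call to move; the robot and the scene stay as the last step left them, time stands still between calls to the robot, and variables do not carry over. Pictures are saved under pics/ and viewed, and the job is handed in when it is done.

Besides the shell and the picture viewer there is one more tool, called after "Call:" by a JSON object that holds its "name" and its "arguments". jog_arm: Moves the arm, as the interface text tells. Its arguments: {"type":"object","properties":{"rows":{"type":"array"},"force":{"type":"number"}},"required":["rows"]}

```bash
ls; mkdir -p pics; python3 - <<'E'
from station import *
import cv2
s=observe();print(s)
for n in("scene","side","wrist"):
    p,d=snapshot(n);cv2.imwrite(f"pics/{n}0.png",p[:,:,::-1]);
    import numpy as np
    np.save(f"pics/{n}0.npy",d);c=camera_info(n);print(n,c)
E
```

```text
pics
{'time': 0.0, 'joint_pos': array([-1.25100144e+00,  2.87201797e-01,  1.57817048e+00, -1.52608201e-05,
        1.27860855e+00, -1.50033890e-01]), 'qd': array([ 7.12271118e-04, -9.82022567e-04,  5.90341710e-04,  4.63144303e-04,
        3.60430929e-04, -9.22351535e-06]), 'joint_torque': array([-8.79395557e-04, -4.05988812e+01, -2.92625087e+01, -2.25495460e-04,
        5.82819484e-03, -3.12350934e-06]), 'eef_pos': array([ 305.52155479, -601.62096763,  403.32612822]), 'orientation': array([[ 4.52736650e-01, -8.91643954e-01, -7.64647040e-04],
       [-8.91641149e-01, -4.52737167e-01,  2.26249700e-03],
       [-2.36352591e-03, -3.42524548e-04, -9.99997148e-01]]), 'force': array([-0.51742197, -0.3557614 ,  0.04081805]), 'ft_torque': array([-0.0409051 , -0.03664134, -0.05099744]), 'opening': 0.9991526988800299}
scene {'K': array([[467.57618956,   0.        , 326.4656691 ],
       [  0.        , 467.57618956, 199.3908716 ],
       [  0.        ,   0.        ,   1.        ]]), 'cam_to_world': array([[-6.06376559e-01,  3.27949526e-01, -7.24400840e-01,
        -5.38704501e+02],
       [-7.95
[... 592 characters left out ...]
3],
       [ 1.08989652e-03,  9.41732518e-01,  3.36360933e-01,
         4.25457673e+02],
       [ 0.00000000e+00,  0.00000000e+00,  0.00000000e+00,
         1.00000000e+00]])}
wrist {'K': array([[309.70691629,   0.        , 316.32815192],
       [  0.        , 309.70691629, 199.7708172 ],
       [  0.        ,   0.        ,   1.        ]]), 'cam_to_world': array([[ 4.53612430e-01,  8.59426039e-01,  2.35844538e-01,
         3.65801555e+02],
       [-8.91196645e-01,  4.38055028e-01,  1.17797844e-01,
        -5.71177143e+02],
       [-2.07435143e-03, -2.63618428e-01,  9.64624809e-01,
         3.72889212e+02],
       [ 0.00000000e+00,  0.00000000e+00,  0.00000000e+00,
         1.00000000e+00]])}
```

View pics/scene0.png

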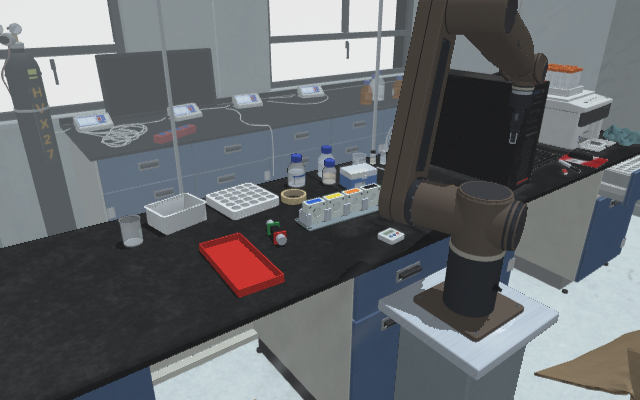

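View pics/side0.png

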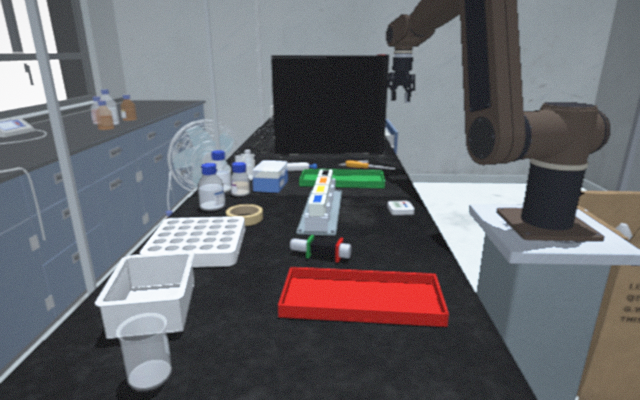

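View pics/wrist0.png

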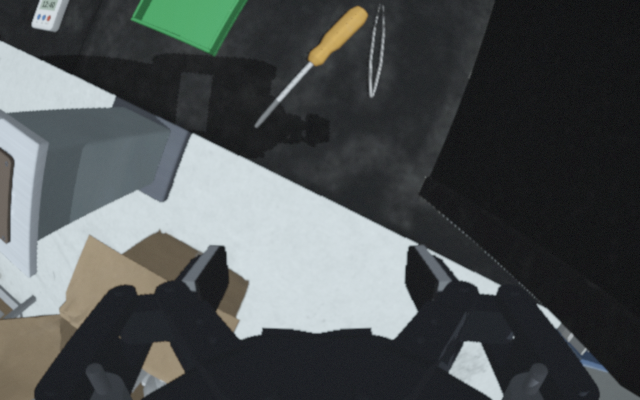

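The blue, yellow, orange and black blocks are all present, so there is no marker. The gauge lies at about (320,248) in the side view, with its green end away from the robot. The red tray is left of the nest and the green tray is right of it. Next I'll measure coarse positions.

```bash
cat > h.py <<'E'
from station import *
import numpy as np, cv2
def pts(n,d,c):
    K=c["K"];M=c["cam_to_world"];h,w=d.shape
    u,v=np.meshgrid(np.arange(w),np.arange(h))
    a=(u-K[0,2])/K[0,0];b=(v-K[1,2])/K[1,1]
    if n=="wrist":
        r=np.hypot(a,b);k=np.where(r>1e-9,np.tan(np.minimum(r,1.5))/np.maximum(r,1e-9),1);a=a*k;b=b*k
    P=np.stack([a*d,-b*d,-d],-1)
    W=P@M[:3,:3].T+M[:3,3];W[d<=0]=np.nan
    return W
def grab(n,name):
    c=camera_info(n);p,d=snapshot(n);cv2.imwrite(f"pics/{name}.png",p[:,:,::-1])
    W=pts(n,d,c);np.savez(f"pics/{name}.npz",p=p,W=W);return p,W
def masks(p):
    H=cv2.cvtColor(p,cv2.COLOR_RGB2HSV);h,s,v=[H[...,i].astype(int) for i in range(3)]
    ok=(s>120)&(v>50)
    return dict(red=ok&((h<6)|(h>174)),orange=ok&(h>=8)&(h<19),yellow=ok&(h>=20)&(h<34),green=ok&(h>=45)&(h<80),blue=ok&(h>=100)&(h<125))
def box(W,m,reg):
    (x0,x1),(y0,y1),(z0,z1)=reg
    with np.errstate(invalid='ignore'):
        k=m&(W[...,0]>x0)&(W[...,0]<x1)&(W[...,1]>y0)&(W[...,1]<y1)&(W[...,2]>z0)&(W[...,2]<z1)
    return W[k]
E
python3 - <<'E'
from h import *
for n in("scene","side"):
    p,W=grab(n,n+"1")
    for c,m in masks(p).items():
        Q=box(W,m,((300,1000),(-600,600),(-10,120)))
        if len(Q)>5:
            print(n,c,len(Q),"med",np.median(Q,0).round(),"lo",np.percentile(Q,2,axis=0).round(),"hi",np.percentile(Q,98,axis=0).round())
E
```

```text
scene red 3254 med [489. 356.   4.] lo [353. 220.  -1.] hi [634. 430.  24.]
scene orange 33 med [ 578. -120.   78.] lo [ 567. -142.   76.] hi [588. -97.  80.]
scene yellow 37 med [582. -45.  78.] lo [571. -66.  75.] hi [592. -17.  81.]
scene green 62 med [598. 198.  32.] lo [590. 169.   2.] hi [605. 205.  40.]
scene blue 442 med [ 778. -241.   50.] lo [ 581. -351.    6.] hi [911.  49. 118.]
side red 8691 med [493. 360.   4.] lo [358. 252.  -1.] hi [632. 433.  24.]
side orange 55 med [ 484. -536.   18.] lo [ 424. -558.   -1.] hi [ 588. -103.   79.]
side yellow 41 med [580. -50.  78.] lo [ 438. -545.    4.] hi [593. -24.  80.]
side green 1262 med [ 499. -373.    9.] lo [ 384. -434.   -1.] hi [659. 206.  36.]
side blue 720 med [ 784. -238.   36.] lo [ 586. -504.   -1.] hi [927.  48. 119.]
```

Call:
{"name": "jog_arm", "arguments": {"rows": [[-596,-594,0,27,1],[-596,-594,0,27,1],[-596,-594,0,27,1],[-596,-594,0,27,1],[-596,-594,0,27,1],[-596,-594,0,27,1],[-596,-594,0,27,1],[-596,-594,0,27,1],[-596,-594,0,27,1],[-596,-594,0,27,1],[-596,-594,0,27,1],[-596,-594,0,27,1]]}}

```text
time: 1.45
eef_pos: [490.9, -29.0, 405.1]
orientation: [[-0.002, -1.0, 0.001], [-1.0, 0.002, 0.001], [-0.001, -0.001, -1.0]]
force: [1.4, -0.5, 0.3]
opening: 1.0
```

```bash
python3 - <<'E'
from h import *
p,W=grab("wrist","w1")
E
```

Call:
{"name": "jog_arm", "arguments": {"rows": [[-229,-70,0,0,1],[-229,-70,0,0,1],[-229,-70,0,0,1],[-229,-70,0,0,1],[-229,-70,0,0,1],[-229,-70,0,0,1],[-229,-70,0,0,1]]}}

```text
time: 2.2
eef_pos: [560.8, 206.8, 406.2]
orientation: [[0.006, -1.0, 0.001], [-1.0, -0.006, 0.006], [-0.006, -0.001, -1.0]]
force: [-1.3, -0.2, 0.7]
opening: 1.001
```

```bash
python3 - <<'E'
from h import *
p,W=grab("wrist","w2")
print(observe()["eef_pos"])
for c,m in masks(p).items():
    Q=box(W,m,((300,1000),(-100,300),(-10,120)))
    if len(Q)>5: print(c,len(Q),"med",np.median(Q,0).round(1),"lo",np.percentile(Q,2,axis=0).round(),"hi",np.percentile(Q,98,axis=0).round())
E
```

```text
[560.73974646 205.77550173 406.30901972]
red 1457 med [542.1 293.6  22.1] lo [450. 187.  -1.] hi [631. 300.  40.]
orange 71 med [583.2 -95.2  79.2] lo [ 574. -100.   78.] hi [593. -91.  81.]
yellow 12 med [584.9 -40.2  79.3] lo [581. -58.  78.] hi [593. -30.  80.]
green 166 med [600.5 189.7  39.3] lo [591. 168.  -1.] hi [608. 207.  41.]
blue 741 med [590.8  40.3  79.1] lo [581.  15.  78.] hi [601.  64.  80.]
```

View pics/w1.png

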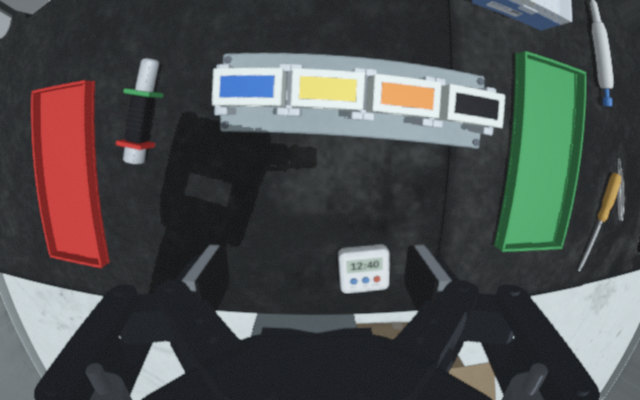

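View pics/w2.png

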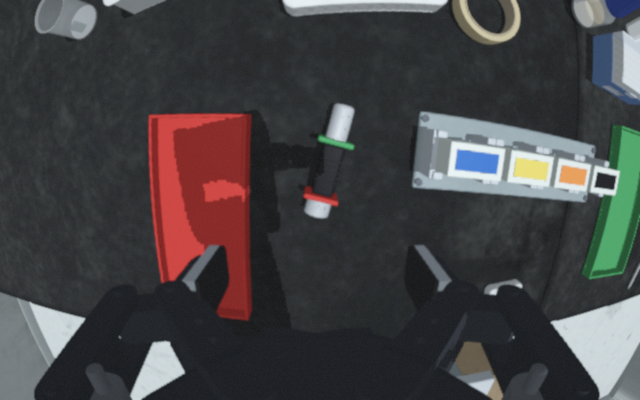

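The w2 picture shows the gauge with its green collar at (336,143) and red collar at (321,197). It is tilted about 15° from the nest's x axis. Next I'll fit the gauge, nest, blocks and trays.

```bash
cat >> h.py <<'E'
def gauge(p,W,reg=((480,720),(100,251),(3,70))):
    m=masks(p)
    a=[]
    for c in("red","green"):
        Q=box(W,m[c],reg); Q=Q[Q[:,2]>Q[:,2].max()-6]
        (cx,cy),wh,_=cv2.minAreaRect(Q[:,:2].astype(np.float32)); a.append(np.array([cx,cy])); print(c,len(Q),(cx,cy),wh,Q[:,2].max())
    d=a[1]-a[0];print("mid",(a[0]+a[1])/2,"len(66)",np.linalg.norm(d),"yaw deg",np.degrees(np.arctan2(d[1],d[0])))
    A=box(W,np.ones(W.shape[:2],bool),reg)
    (c,wh,an)=cv2.minAreaRect(A[:,:2].astype(np.float32));print("all",c,wh,an)
def strips(p,W):
    for c,m in list(masks(p).items()):
        if c in("green","red"):continue
        Q=box(W,m,((520,660),(-230,90),(74,84)))
        if len(Q)<20: continue
        # keep largest blob
        print(c,len(Q),cv2.minAreaRect(Q[:,:2].astype(np.float32)),Q[:,2].mean())
    g=p.astype(int); k=np.ones(W.shape[:2],bool)
    Q=box(W,k,((520,680),(-260,130),(72,84)))
    print("tops",len(Q),cv2.minAreaRect(Q[:,:2].astype(np.float32)))
    Q=box(W,k,((480,700),(-270,120),(5,11)))
    print("base",len(Q),cv2.minAreaRect(Q[:,:2].astype(np.float32)))
    Q=box(W,k,((500,680),(-280,130),(46,54)))
    print("posts",len(Q),cv2.minAreaRect(Q[:,:2].astype(np.float32)))
def trays(p,W):
    m=masks(p)
    for c,reg in(("red",((300,700),(240,500),(15,30))),("green",((300,700),(-560,-200),(15,30)))):
        Q=box(W,m[c],reg)
        if len(Q)>50: print(c,len(Q),cv2.minAreaRect(Q[:,:2].astype(np.float32)))
E
python3 - <<'E'
from h import *
for n in("w2","w1","side1","scene1"):
    z=np.load(f"pics/{n}.npz");p,W=z["p"],z["W"]
    print("##",n)
    for f in(gauge,strips,trays):
        try:f(p,W)
        except Exception as e:print(e)
E
```

```text
## w2
red 180 (537.8826293945312, 204.6776580810547) (39.860267639160156, 5.885076999664307) 41.56766137090125
green 136 (601.2733764648438, 188.52650451660156) (39.781341552734375, 6.470961570739746) 42.41971504780702
mid [569.57800293 196.6020813 ] len(66) 65.41595046771758 yaw deg -14.294105353422148
all (579.0625, 194.24838256835938) (40.09331512451172, 132.57052612304688) 75.94009399414062
orange 353 ((582.63623046875, -116.30000305175781), (51.485347747802734, 19.15183448791504), 87.06429290771484) 79.1113627498788
blue 741 ((590.7117309570312, 39.04731369018555), (52.36090850830078, 20.070056915283203), 86.64006042480469) 79.03491100966713
tops 4986 ((584.4171752929688, -78.53666687011719), (304.6464538574219, 37.020790100097656), 87.00123596191406)
base 5194 ((584.5919189453125, -77.28375244140625), (330.3371887207031, 96.67842102050781), 87.12562561035156)
posts 845 ((584.7359008789062, -76.29580688476562), (316.48968505859375, 55.64264678955078), 86.8649673461914)
red 2275 ((496.89141845703125, 362.0176086425781), (131.67022705078125, 281.5969543457031), 86.9022445678711)
g
[... 3185 characters left out ...]
472445127
yellow 37 ((581.5516967773438, -42.04017639160156), (22.260154724121094, 51.385414123535156), 2.7761268615722656) 78.41783079740252
blue 40 ((587.9179077148438, 36.05698013305664), (50.34415817260742, 23.111621856689453), 89.84858703613281) 77.65662009670146
tops 456 ((579.2040405273438, -79.47114562988281), (306.7576599121094, 48.07772445678711), 87.148193359375)
base 408 ((551.7091674804688, -58.22782897949219), (309.600830078125, 95.6465835571289), 75.57321166992188)
posts 158 ((562.3192138671875, -72.72698974609375), (309.1482238769531, 55.90281295776367), 81.45098114013672)
red 569 ((494.27923583984375, 360.2890625), (132.74842834472656, 291.33551025390625), 86.81380462646484)
```

```bash
cat >> h.py <<'E'
NO=np.array([584.1,-78.1]);NY=-3.1
def go(x,y,z,head):
    s=observe();R=s["orientation"];d=np.array([x,y,z])-s["eef_pos"]
    h=np.degrees(np.arctan2(R[1,0],R[0,0]));t=-(head-h);t=(t+180)%360-180
    print("from",s["eef_pos"].round(1),"head",h.round(2),"shift",(R.T@d).round(1),"turn",round(t,2),"tilt",R[:2,2].round(4),"F",s["force"].round(1),"op",round(s["opening"],3))
E
python3 -c "
from h import *
go(569.4,196,240,-104.2)"
```

```text
from [560.7 205.8 406.3] head -89.73 shift [ 10.8  -8.4 166.3] turn 14.47 tilt [0.001  0.0058] F [ 0.2  0.1 -0.6] op 0.997
```

Call:
{"name": "jog_arm", "arguments": {"rows": [[11,-8.5,60,8,1],[11,-8.5,100,14.5,1],[11,-8.5,140,14.5,1],[11,-8.5,160,14.5,1],[11,-8.5,166,14.5,1],[11,-8.5,166,14.5,1],[11,-8.5,166,14.5,1]]}}

```text
time: 2.95
eef_pos: [570.3, 195.2, 242.3]
orientation: [[-0.247, -0.969, 0.004], [-0.969, 0.247, 0.006], [-0.007, -0.003, -1.0]]
force: [0.5, 1.1, 0.9]
opening: 1.002
```

```bash
python3 -c "
from h import *
go(569.4,196,177,-104.2)
p,W=grab('wrist','w3')
gauge(p,W)
go(569.4,196,177,-104.2)
"
```

```text
from [570.3 195.2 242.3] head -104.29 shift [-0.   1.2 65.3] turn -0.09 tilt [0.0043 0.0063] F [0.5 1.1 0.9] op 1.002
red 576 (538.1788330078125, 203.84153747558594) (39.30618667602539, 5.832103729248047) 41.44743512141585
green 229 (601.7710571289062, 188.7800750732422) (37.802677154541016, 5.953467845916748) 41.16396347845844
mid [569.97494507 196.31080627] len(66) 65.35150050583867 yaw deg -13.324655958200168
all (578.7666625976562, 193.92913818359375) (40.13524627685547, 132.50364685058594) 75.90460205078125
from [570.4 195.5 242.7] head -104.27 shift [ 0.2  1.4 65.7] turn -0.07 tilt [0.0052 0.0064] F [-0.2  0.5 -0.6] op 0.998
```

View pics/w3.png

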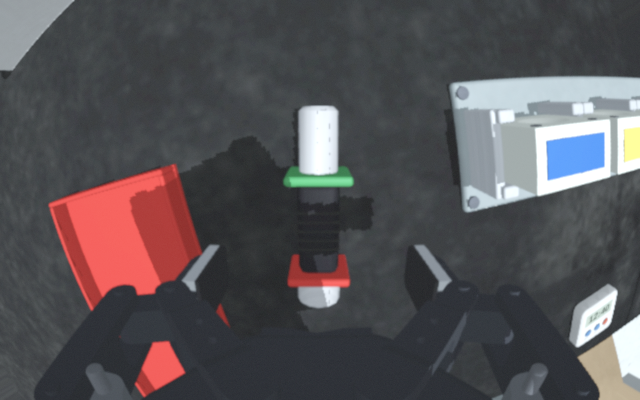

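The gauge sits centred between the jaws in w3 (collars at (318,176) and (318,270)), so I'll descend and grip.

Call:
{"name": "jog_arm", "arguments": {"rows": [[0,1,40,0,1],[0,1,60,0,1],[0,1,65.5,0,1],[0,1,65.5,0,1],[0,1,65.5,0,1],[0,1,65.5,0,0.6],[0,1,65.5,0,0.3],[0,1,65.5,0,0.0],[0,1,65.5,0,0],[0,1,65.5,0,0],[0,1,65.5,0,0],[0,1,65.5,0,0]], "force": 70}}

```text
time: 4.2
eef_pos: [570.2, 196.2, 177.8]
orientation: [[-0.246, -0.969, 0.006], [-0.969, 0.246, 0.007], [-0.008, -0.005, -1.0]]
force: [-0.4, -0.7, 4.0]
opening: 0.294
```

```bash
python3 -c "
from h import *
go(569.4,196,177,-104.2)
"
```

```text
from [570.2 196.2 177.8] head -104.26 shift [0.4 0.7 0.8] turn -0.06 tilt [0.0063 0.0066] F [-0.4 -0.7  4. ] op 0.294
```

Call:
{"name": "jog_arm", "arguments": {"rows": [[0,0,-20,0,0],[0,0,-60,0,0],[0,0,-112,0,0],[0,0,-112,-6,0],[0,0,-112,-11.2,0],[0,0,-112,-11.2,0],[0,0,-112,-11.2,0]]}}

```text
time: 4.9
eef_pos: [568.9, 195.4, 288.4]
orientation: [[-0.055, -0.998, 0.004], [-0.998, 0.055, 0.006], [-0.006, -0.003, -1.0]]
force: [0.7, 0.9, -1.7]
opening: 0.29
```

```bash
python3 -c "
from h import *
go(470.6,45.2,290,-93.1)
p,W=grab('wrist','w4')
gauge(p,W,((480,720),(100,251),(60,170)))
go(470.6,45.2,290,-93.1)
"
```

```text
from [568.9 195.4 288.4] head -93.18 shift [155.4  89.8  -2.9] turn -0.08 tilt [0.0037 0.0062] F [ 0.7  0.9 -1.7] op 0.29
red 27 (574.6832275390625, 241.10476684570312) (3.9967339038848877, 20.51518440246582) 169.898031284757
green 1554 (601.67041015625, 194.8383331298828) (39.649749755859375, 6.671493053436279) 152.35032794526856
mid [588.17681885 217.97154999] len(66) 53.562028662045854 yaw deg -59.74501385843808
all (584.6939697265625, 197.77944946289062) (98.80462646484375, 96.82087707519531) 38.7386589050293
from [569.  195.4 288.4] head -93.16 shift [155.4  89.9  -2.9] turn -0.06 tilt [0.0037 0.0062] F [-0.2  0.5 -2. ] op 0.291
```

View pics/w4.png

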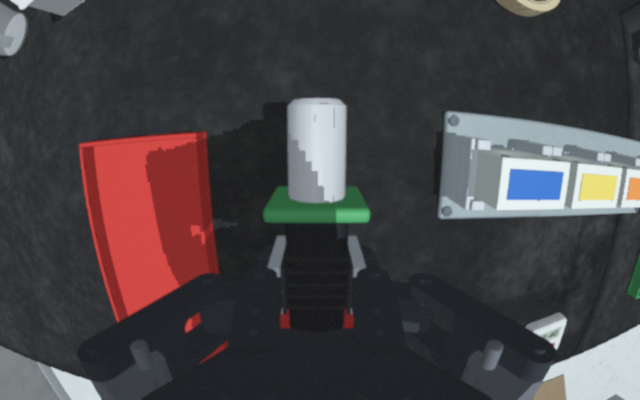

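Call:
{"name": "jog_arm", "arguments": {"rows": [[40,25,-3,0,0],[80,50,-3,0,0],[120,75,-3,0,0],[150,88,-3,0,0],[156,90,-3,0,0],[156,90,-3,0,0],[156,90,20,0,0],[156,90,40,0,0],[156,90,50,0,0],[156,90,50,0,0]]}}

```text
time: 5.95
eef_pos: [470.4, 45.6, 235.4]
orientation: [[-0.054, -0.999, -0.0], [-0.998, 0.054, 0.007], [-0.007, 0.0, -1.0]]
force: [0.1, 0.7, -1.7]
opening: 0.292
```

```bash
cat >> h.py <<'E'
def held(p,W,zax):
    # steel: bright low-saturation near axis height
    s=observe();R=s["orientation"];c=s["eef_pos"]
    ax=-R[:2,1]; lat=np.array([-ax[1],ax[0]])
    m=masks(p)["green"];D=W[...,:2]-c[:2]
    a=D@ax;l=D@lat
    with np.errstate(invalid='ignore'):
        k=m&(abs(l)<40)&(a>15)&(a<60)&(abs(W[...,2]-zax-20)<4)
    print("collar n",k.sum(),"along %.2f lat lo %.2f hi %.2f z %.2f"%(np.median(a[k]),np.percentile(l[k],1),np.percentile(l[k],99),np.median(W[...,2][k])))
    with np.errstate(invalid='ignore'):
        k=(abs(l)<16)&(a>45)&(a<100)&(abs(W[...,2]-zax-6)<9)
    print("steel n",k.sum(),"along max %.2f lat lo %.2f hi %.2f top z %.2f"%(np.percentile(a[k],99),np.percentile(l[k],1),np.percentile(l[k],99),np.percentile(W[...,2][k],98)))
    # slope
    pa=np.polyfit(a[k],l[k],1);print("steel yaw rel deg",np.degrees(np.arctan(pa[0])).round(2))
    return c,ax,lat
def rect(Q):
    (c,wh,an)=cv2.minAreaRect(Q[:,:2].astype(np.float32));return np.array(c).round(2),np.array(wh).round(1),round(an,2)
def block(p,W,name,yi):
    cen=NO+np.array([yi*np.sin(np.radians(-NY)),yi*np.cos(np.radians(-NY))])
    with np.errstate(invalid='ignore'):
        D=np.hypot(W[...,0]-cen[0],W[...,1]-cen[1]);k=(D<44)&(abs(W[...,2]-79)<3.5)
    # limit to own block
    v=np.array([np.sin(np.radians(-NY)),np.cos(np.radians(-NY))])
    with np.errstate(invalid='ignore'): k&=abs((W[...,:2]-cen)@v)<36.5
    Q=W[k];print(name,len(Q),rect(Q),"z",Q[:,2].mean().round(2),"exp",cen.round(1))
E
python3 -c "
from h import *
go(470.6,45.2,240,-93.1)
p,W=grab('wrist','w5')
held(p,W,240-157.8)
block(p,W,'blue',117)
strips(p,W)
go(470.6,45.2,203.8,-93.1)
"
```

```text
from [470.4  45.6 235.4] head -93.12 shift [ 0.4 -0.2 -4.6] turn -0.02 tilt [-0.0001  0.0069] F [ 0.1  0.7 -1.7] op 0.292
collar n 101 along 31.71 lat lo -16.71 hi 19.44 z 98.41
steel n 4250 along max 73.80 lat lo -9.58 hi 12.56 top z 89.90
steel yaw rel deg 0.37
blue 5966 (array([581.07,  39.16]), array([68.7, 18.4]), 87.15) z 78.36 exp [590.4  38.7]
orange 1783 ((582.1300048828125, -117.0850830078125), (55.67498016357422, 21.658567428588867), 86.55755615234375) 79.03165900885197
yellow 3106 ((586.3389892578125, -38.930267333984375), (54.08150863647461, 21.683242797851562), 87.06636810302734) 79.0324145735447
blue 2306 ((584.0101318359375, 39.05731964111328), (52.9019775390625, 9.906267166137695), 87.44587707519531) 78.99903365640023
tops 18764 ((563.0230712890625, -50.85792541503906), (74.16746520996094, 247.2959442138672), 3.9625918865203857)
base 13245 ((551.728271484375, -75.83360290527344), (328.3294982910156, 30.546985626220703), 86.92333984375)
posts 2906 ((576.9910888671875, -66.05252075195312), (294.65032958984375, 40.10805130004883), 86.9249267578125)
from [470.9  45.5 236.6] head -93.12 shift [ 0.5  0.3 32.8] turn -0.02 tilt [0.0022 0.0065] F [ 0.   0.6 -1.4] op 0.292
```

View pics/w5.png

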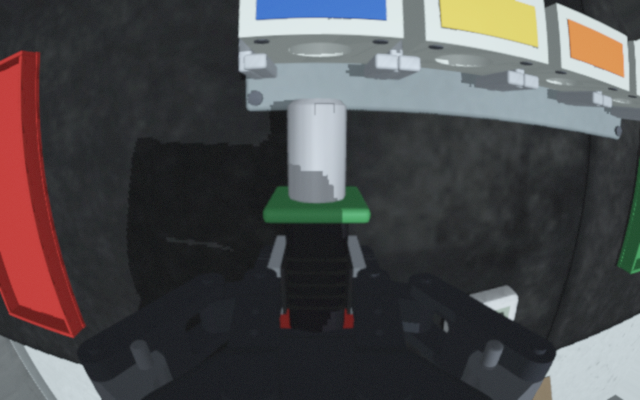

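Call:
{"name": "jog_arm", "arguments": {"rows": [[1.7,0,15,0,0],[1.7,0,28,0,0],[1.7,0,32,0,0],[1.7,0,32,0,0],[1.7,0,32,0,0],[1.7,-8,32,0,0],[1.7,-16,32,0,0],[1.7,-20,32,0,0],[1.7,-20,32,0,0],[1.7,-20,32,0,0]]}}

```text
time: 7.0
eef_pos: [491.0, 42.9, 204.5]
orientation: [[-0.054, -0.999, 0.002], [-0.998, 0.054, 0.007], [-0.007, -0.002, -1.0]]
force: [0.4, 0.3, -2.0]
opening: 0.291
```

```bash
cat >> h.py <<'E'
def bore(yi,nx,z,lat=-1.4,head=-93.1):
    th=np.radians(NY);X=np.array([np.cos(th),np.sin(th)]);Y=np.array([-np.sin(th),np.cos(th)])
    q=NO+X*nx+Y*(yi+lat);
    s=observe();e=(s["eef_pos"][:2]-NO);print("nest-frame tcp: x %.2f  y-yi %.2f z %.2f"%(e@X,e@Y-yi,s["eef_pos"][2]))
    go(q[0],q[1],z,head)
E
python3 -c "
from h import *
bore(117,-54,204.3)
p,W=grab('wrist','w6')
held(p,W,46)
block(p,W,'blue',117)
bore(117,-54,204.3)
"
```

```text
nest-frame tcp: x -99.53  y-yi -1.21 z 204.54
from [491.   42.9 204.5] head -93.12 shift [  0.2 -45.5   0.3] turn -0.02 tilt [0.0019 0.0066] F [ 0.4  0.3 -2. ] op 0.291
collar n 1798 along 33.41 lat lo -17.71 hi 20.27 z 66.23
steel n 4588 along max 81.86 lat lo -10.72 hi 13.02 top z 59.37
steel yaw rel deg -1.18
blue 15975 (array([585.92,  38.93]), array([69. , 27.4]), 87.05) z 78.55 exp [590.4  38.7]
nest-frame tcp: x -99.76  y-yi -1.20 z 204.44
from [490.8  42.9 204.4] head -93.12 shift [  0.2 -45.8   0.2] turn -0.02 tilt [0.0016 0.0066] F [ 0.3  0.4 -1.2] op 0.294
```

View pics/w6.png

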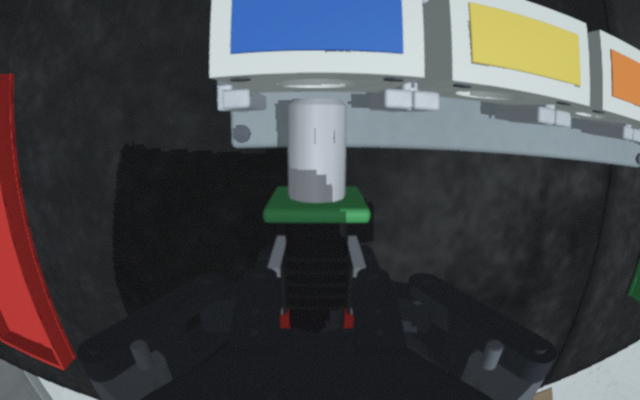

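The go end at u≈317 lines up with the middle of the blue block's front face (213 to 425), so I'll insert it.

Call:
{"name": "jog_arm", "arguments": {"rows": [[0.2,-5,0.2,0,0],[0.2,-9,0.2,0,0],[0.2,-13,0.2,0,0],[0.2,-17,0.2,0,0],[0.2,-21,0.2,0,0],[0.2,-25,0.2,0,0],[0.2,-28,0.2,0,0]]}}

```text
time: 7.75
eef_pos: [519.1, 41.2, 204.3]
orientation: [[-0.054, -0.999, 0.002], [-0.998, 0.054, 0.007], [-0.007, -0.001, -1.0]]
force: [-0.4, 0.3, -2.6]
opening: 0.292
```

```bash
python3 -c "
from h import *
bore(117,-54,204.3)
"
```

```text
nest-frame tcp: x -71.32  y-yi -1.42 z 204.31
from [519.1  41.2 204.3] head -93.12 shift [ -0.  -17.3   0. ] turn -0.02 tilt [0.0018 0.0066] F [-0.4  0.3 -2.6] op 0.292
```

Call:
{"name": "jog_arm", "arguments": {"rows": [[0,-5,0,0,0],[0,-10,0,0,0],[0,-14,0,0,0],[0,-17,0,0,0],[0,-18.5,0,0,0],[0,-19.5,0,0,0],[0,-20,0,0,0]]}}

```text
time: 8.45
eef_pos: [538.8, 40.1, 204.1]
orientation: [[-0.054, -0.999, 0.0], [-0.999, 0.054, 0.007], [-0.007, 0.0, -1.0]]
force: [-1.8, 0.3, -0.6]
opening: 0.288
```

```bash
python3 -c "
from h import *
bore(117,-54,204.3)
p,W=grab('wrist','w7')
"
```

```text
nest-frame tcp: x -51.66  y-yi -1.39 z 204.08
from [538.8  40.1 204.1] head -93.11 shift [ 0.   2.3 -0.2] turn -0.01 tilt [0.0002 0.0067] F [-1.8  0.3 -0.6] op 0.288
```

View pics/w7.png

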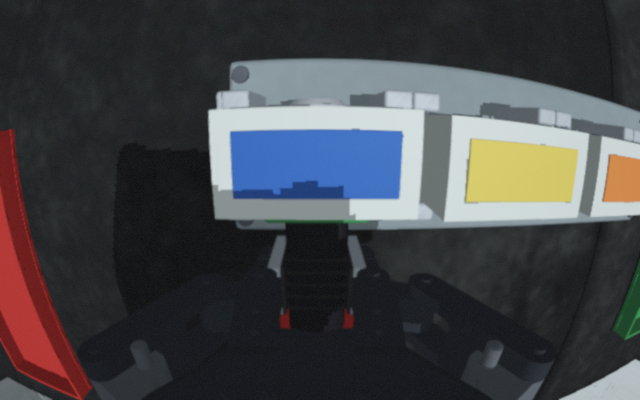

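Call:
{"name": "jog_arm", "arguments": {"rows": [[0,-1,0,0,0],[0,-1.5,0,0,0],[0,-1.5,0,0,0]]}}

```text
time: 8.8
eef_pos: [539.8, 40.2, 203.8]
orientation: [[-0.054, -0.999, -0.002], [-0.999, 0.054, 0.007], [-0.007, 0.002, -1.0]]
force: [-5.8, -0.1, 0.6]
opening: 0.292
```

```bash
python3 -c "
from h import *
bore(117,-54,204.3)
"
```

```text
nest-frame tcp: x -50.67  y-yi -1.30 z 203.82
from [539.8  40.2 203.8] head -93.11 shift [ 0.1  3.3 -0.5] turn -0.01 tilt [-0.0021  0.0069] F [-5.8 -0.1  0.6] op 0.292
```

Call:
{"name": "jog_arm", "arguments": {"rows": [[0,8,0,0,0],[0,18,0,0,0],[0,28,0,0,0],[0,38,0,0,0],[0,48,0,0,0],[0,58,0,0,0],[0,60,-20,0,0],[0,60,-50,0,0],[0,60,-75,0,0],[0,45,-75,0,0],[0,5,-75,0,0],[0,-40,-75,0,0]]}}

```text
time: 10.0
eef_pos: [579.8, 37.6, 279.0]
orientation: [[-0.054, -0.999, -0.002], [-0.999, 0.054, 0.007], [-0.007, 0.002, -1.0]]
force: [1.0, 0.9, -2.0]
opening: 0.293
```

```bash
python3 -c "
from h import *
bore(117,112,204.3)
"
```

```text
nest-frame tcp: x -10.54  y-yi -1.68 z 279.04
from [579.8  37.6 279. ] head -93.1 shift [   0.2 -122.7   74.5] turn -0.0 tilt [-0.0019  0.0069] F [ 1.   0.9 -2. ] op 0.293
```

Call:
{"name": "jog_arm", "arguments": {"rows": [[0,-40,0,0,0],[0,-80,0,0,0],[0,-112,0,0,0],[0,-122.5,0,0,0],[0.2,-122.5,15,0,0],[0.2,-122.5,40,0,0],[0.2,-122.5,65,0,0],[0.2,-122.5,74,0,0],[0.2,-122.5,74.5,0,0],[0.2,-122.5,74.5,0,0]]}}

```text
time: 11.0
eef_pos: [701.7, 31.4, 204.7]
orientation: [[-0.054, -0.999, -0.002], [-0.999, 0.054, 0.007], [-0.007, 0.002, -1.0]]
force: [0.9, 0.5, -1.2]
opening: 0.295
```

```bash
python3 -c "
from h import *
bore(117,76,204.3)
p,W=grab('side','s8')
"
```

```text
nest-frame tcp: x 111.46  y-yi -1.30 z 204.74
from [701.7  31.4 204.7] head -93.09 shift [ 0.1 35.5  0.5] turn 0.01 tilt [-0.0016  0.0069] F [ 0.9  0.5 -1.2] op 0.295
```

View pics/s8.png

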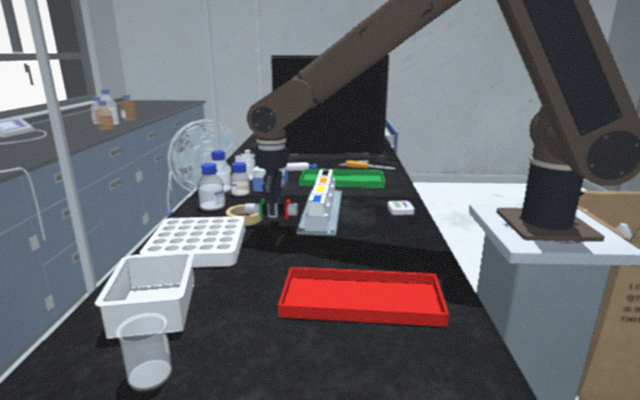

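The side view shows the gauge behind the blue bore with its red end towards the nest. Now I'll try the no-go end gently.

Call:
{"name": "jog_arm", "arguments": {"rows": [[0.1,10,0.4,0,0],[0.1,20,0.4,0,0],[0.1,27,0.4,0,0],[0.1,30,0.4,0,0],[0.1,32,0.4,0,0],[0.1,34,0.4,0,0],[0.1,36,0.4,0,0],[0.1,38,0.4,0,0]]}}

```text
time: 11.85
eef_pos: [664.2, 33.3, 205.3]
orientation: [[-0.054, -0.999, 0.0], [-0.999, 0.054, 0.007], [-0.007, -0.0, -1.0]]
force: [0.2, -0.9, -1.4]
opening: 0.291
```

```bash
python3 -c "
from h import *
bore(117,76,204.3)
"
```

```text
nest-frame tcp: x 74.00  y-yi -1.45 z 205.33
from [664.2  33.3 205.3] head -93.1 shift [-0. -2.  1.] turn 0.0 tilt [0.0004 0.0067] F [ 0.2 -0.9 -1.4] op 0.291
```

Call:
{"name": "jog_arm", "arguments": {"rows": [[0,2,0.5,0,0],[0,3,0.5,0,0],[0,4,0.5,0,0],[0,5,0.5,0,0]]}}

```text
time: 12.25
eef_pos: [659.2, 33.6, 204.8]
orientation: [[-0.054, -0.999, 0.001], [-0.999, 0.054, 0.007], [-0.007, -0.0, -1.0]]
force: [1.0, 0.1, -1.3]
opening: 0.293
```

```bash
python3 -c "
from h import *
bore(117,76,204.3)
p,W=grab('wrist','w9')
"
```

```text
nest-frame tcp: x 68.96  y-yi -1.43 z 204.84
from [659.2  33.6 204.8] head -93.1 shift [-0.  -7.   0.5] turn 0.0 tilt [0.0005 0.0067] F [ 1.   0.1 -1.3] op 0.293
```

View pics/w9.png

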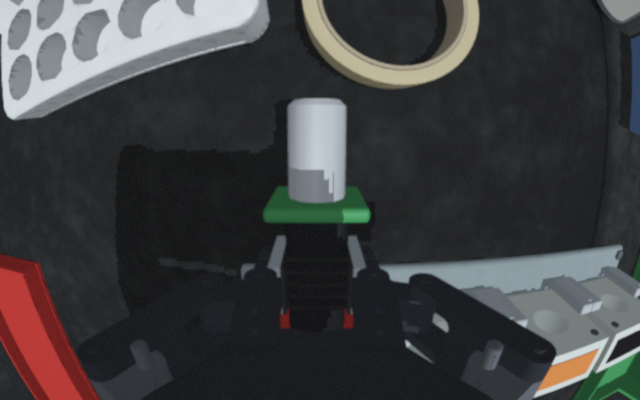

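No resistance 5 mm past the mouth, so I'll continue gently to the collar to confirm.

Call:
{"name": "jog_arm", "arguments": {"rows": [[0,2,0.3,0,0],[0,4,0.3,0,0],[0,6,0.3,0,0],[0,8,0.3,0,0],[0,9,0.3,0,0]]}}

```text
time: 12.8
eef_pos: [649.9, 34.1, 204.5]
orientation: [[-0.054, -0.999, 0.0], [-0.999, 0.054, 0.007], [-0.007, 0.0, -1.0]]
force: [-0.8, 0.6, -1.9]
opening: 0.294
```

```bash
python3 -c "
from h import *
bore(117,76,204.3)
"
```

```text
nest-frame tcp: x 59.61  y-yi -1.40 z 204.48
from [649.9  34.1 204.5] head -93.09 shift [ -0.  -16.4   0.2] turn 0.01 tilt [0.0001 0.0067] F [-0.8  0.6 -1.9] op 0.294
```

Blue is worn: the no-go end went in about 15 mm with no force. Next is yellow.

Call:
{"name": "jog_arm", "arguments": {"rows": [[0,-10,0,0,0],[0,-20,0,0,0],[0,-32,0,0,0],[0,-44,0,0,0],[0,-50,0,0,0],[0,-50,-25,0,0],[0,-50,-60,0,0],[5,-45,-75,0,0],[20,-10,-75,0,0],[35,35,-75,0,0],[50,80,-75,0,0],[65,120,-75,0,0]]}}

```text
time: 14.0
eef_pos: [524.2, -25.2, 278.5]
orientation: [[-0.054, -0.999, -0.001], [-0.999, 0.054, 0.007], [-0.007, 0.001, -1.0]]
force: [0.6, -0.1, -1.4]
opening: 0.293
```

```bash
python3 -c "
from h import *
bore(39,-110,204.3)
"
```

```text
nest-frame tcp: x -62.69  y-yi 10.56 z 278.47
from [524.2 -25.2 278.5] head -93.07 shift [12.4 47.2 74.2] turn 0.03 tilt [-0.0011  0.0066] F [ 0.6 -0.1 -1.4] op 0.293
```

Call:
{"name": "jog_arm", "arguments": {"rows": [[6,25,0,0,0],[12,45,0,0,0],[12.4,47.2,20,0,0],[12.4,47.2,45,0,0],[12.4,47.2,65,0,0],[12.4,47.2,74,0,0],[12.4,47.2,74.2,0,0],[12.4,47.2,74.2,0,0]]}}

```text
time: 14.8
eef_pos: [476.7, -34.8, 204.9]
orientation: [[-0.054, -0.999, -0.0], [-0.999, 0.054, 0.006], [-0.006, 0.0, -1.0]]
force: [-0.5, 0.6, -1.2]
opening: 0.29
```

```bash
python3 -c "
from h import *
bore(39,-52,204.3)
p,W=grab('wrist','w10')
block(p,W,'yellow',39)
held(p,W,46)
bore(39,-52,204.3)
"
```

```text
nest-frame tcp: x -109.60  y-yi -1.54 z 204.86
from [476.7 -34.8 204.9] head -93.08 shift [ -0.1 -57.6   0.5] turn 0.02 tilt [-0.0001  0.0063] F [-0.5  0.6 -1.2] op 0.29
yellow 9389 (array([576.39, -38.76]), array([68.7, 17.3]), 86.7) z 78.34 exp [586.2 -39.2]
collar n 1809 along 32.70 lat lo -17.70 hi 20.26 z 66.47
steel n 4519 along max 91.63 lat lo -13.97 hi 13.02 top z 59.56
steel yaw rel deg -3.6
nest-frame tcp: x -109.36  y-yi -1.57 z 205.32
from [476.9 -34.8 205.3] head -93.08 shift [ -0.1 -57.4   1. ] turn 0.02 tilt [0.0009 0.006 ] F [ 0.2 -0.6 -1.7] op 0.293
```

View pics/w10.png

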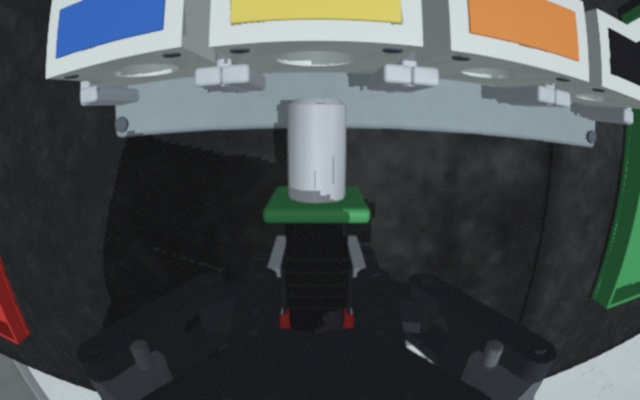

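Call:
{"name": "jog_arm", "arguments": {"rows": [[0,-8,0.5,0,0],[0,-14,0.7,0,0],[0,-18,0.7,0,0],[0,-22,0.7,0,0],[0,-27,0.7,0,0],[0,-32,0.7,0,0],[0,-38,0.7,0,0],[0,-44,0.7,0,0],[0,-50,0.7,0,0],[0,-55,0.7,0,0],[0,-57.5,0.7,0,0],[0,-58.5,0.7,0,0]]}}

```text
time: 16.05
eef_pos: [535.3, -37.9, 204.4]
orientation: [[-0.053, -0.999, -0.001], [-0.999, 0.053, 0.006], [-0.006, 0.001, -1.0]]
force: [-1.8, 0.6, -0.1]
opening: 0.291
```

```bash
python3 -c "
from h import *
bore(39,-50.5,204.3)
"
```

```text
nest-frame tcp: x -50.91  y-yi -1.49 z 204.44
from [535.3 -37.9 204.4] head -93.06 shift [-0.1 -0.4  0.1] turn 0.04 tilt [-0.0008  0.0063] F [-1.8  0.6 -0.1] op 0.291
```

Press slightly until firmly home.

Call:
{"name": "jog_arm", "arguments": {"rows": [[0,-1,0,0,0],[0,-2,0,0,0],[0,-2,0,0,0]]}}

```text
time: 16.35
eef_pos: [536.2, -37.9, 203.9]
orientation: [[-0.053, -0.999, -0.006], [-0.999, 0.053, 0.007], [-0.007, 0.006, -1.0]]
force: [-6.8, -0.8, 2.2]
opening: 0.293
```

```bash
python3 -c "
from h import *
bore(39,-50.5,204.3)
"
```

```text
nest-frame tcp: x -50.03  y-yi -1.40 z 203.86
from [536.2 -37.9 203.9] head -93.06 shift [-0.   0.5 -0.4] turn 0.04 tilt [-0.0061  0.007 ] F [-6.8 -0.8  2.2] op 0.293
```

Call:
{"name": "jog_arm", "arguments": {"rows": [[0,8,0,0,0],[0,18,0,0,0],[0,28,0,0,0],[0,38,0,0,0],[0,48,0,0,0],[0,58,0,0,0],[0,60,-20,0,0],[0,60,-50,0,0],[0,60,-75,0,0],[0,45,-75,0,0],[0,5,-75,0,0],[0,-40,-75,0,0]]}}

```text
time: 17.55
eef_pos: [576.6, -40.4, 278.9]
orientation: [[-0.054, -0.999, -0.006], [-0.999, 0.053, 0.007], [-0.007, 0.006, -1.0]]
force: [0.5, -0.1, -1.5]
opening: 0.292
```

```bash
python3 -c "
from h import *
bore(39,112,204.3)
"
```

```text
nest-frame tcp: x -9.55  y-yi -1.78 z 278.94
from [576.6 -40.4 278.9] head -93.07 shift [   0.2 -122.    73.9] turn 0.03 tilt [-0.0058  0.0069] F [ 0.5 -0.1 -1.5] op 0.292
```

Call:
{"name": "jog_arm", "arguments": {"rows": [[0,-40,0,0,0],[0,-80,0,0,0],[0,-112,0,0,0],[0,-122,0,0,0],[0.2,-122,15,0,0],[0.2,-122,40,0,0],[0.2,-122,65,0,0],[0.2,-122,74,0,0],[0.2,-122,74,0,0],[0.2,-112,74,0,0],[0.2,-100,74,0,0],[0.2,-95,74,0,0]]}}

```text
time: 18.75
eef_pos: [670.2, -45.2, 206.1]
orientation: [[-0.054, -0.999, -0.004], [-0.999, 0.053, 0.006], [-0.006, 0.005, -1.0]]
force: [-0.2, -0.3, -1.3]
opening: 0.294
```

```bash
python3 -c "
from h import *
bore(39,76,204.3)
"
```

```text
nest-frame tcp: x 84.23  y-yi -1.44 z 206.12
from [670.2 -45.2 206.1] head -93.07 shift [-0.   8.2  1.9] turn 0.03 tilt [-0.0042  0.0065] F [-0.2 -0.3 -1.3] op 0.294
```

Call:
{"name": "jog_arm", "arguments": {"rows": [[0,2,1.5,0,0],[0,4,2,0,0],[0,6,2,0,0],[0,8,2,0,0],[0,9.5,2,0,0],[0,11,2,0,0],[0,12,2,0,0]]}}

```text
time: 19.45
eef_pos: [658.2, -44.5, 204.0]
orientation: [[-0.053, -0.999, -0.004], [-0.999, 0.053, 0.007], [-0.006, 0.005, -1.0]]
force: [-0.1, 0.6, -1.0]
opening: 0.295
```

```bash
python3 -c "
from h import *
bore(39,76,204.3)
"
```

```text
nest-frame tcp: x 72.13  y-yi -1.41 z 204.02
from [658.2 -44.5 204. ] head -93.07 shift [-0.  -3.9 -0.3] turn 0.03 tilt [-0.0044  0.0065] F [-0.1  0.6 -1. ] op 0.295
```

Call:
{"name": "jog_arm", "arguments": {"rows": [[0,1.5,0,0,0],[0,3,0,0,0],[0,4,0,0,0],[0,5,0,0,0]]}}

```text
time: 19.85
eef_pos: [653.1, -44.2, 204.1]
orientation: [[-0.053, -0.999, -0.004], [-0.999, 0.053, 0.007], [-0.006, 0.005, -1.0]]
force: [-0.2, -0.4, -2.0]
opening: 0.292
```

```bash
python3 -c "
from h import *
bore(39,76,204.3)
"
```

```text
nest-frame tcp: x 67.04  y-yi -1.39 z 204.06
from [653.1 -44.2 204.1] head -93.06 shift [ 0.  -9.  -0.3] turn 0.04 tilt [-0.0044  0.0065] F [-0.2 -0.4 -2. ] op 0.292
```

Call:
{"name": "jog_arm", "arguments": {"rows": [[0,2,0,0,0],[0,4,0,0,0],[0,6,0,0,0],[0,7.5,0,0,0]]}}

```text
time: 20.25
eef_pos: [645.4, -43.7, 204.1]
orientation: [[-0.053, -0.999, -0.005], [-0.999, 0.053, 0.007], [-0.006, 0.005, -1.0]]
force: [-0.4, -1.2, -1.9]
opening: 0.296
```

```bash
python3 -c "
from h import *
bore(39,76,204.3)
p,W=grab('scene','sc1'); cv2.imwrite('pics/sc1c.png',cv2.resize(p[160:260,260:420,::-1],None,fx=5,fy=5))
"
```

```text
nest-frame tcp: x 59.31  y-yi -1.38 z 204.05
from [645.4 -43.7 204.1] head -93.06 shift [  0.  -16.7  -0.3] turn 0.04 tilt [-0.0046  0.0065] F [-0.4 -1.2 -1.9] op 0.296
```

View pics/sc1c.png

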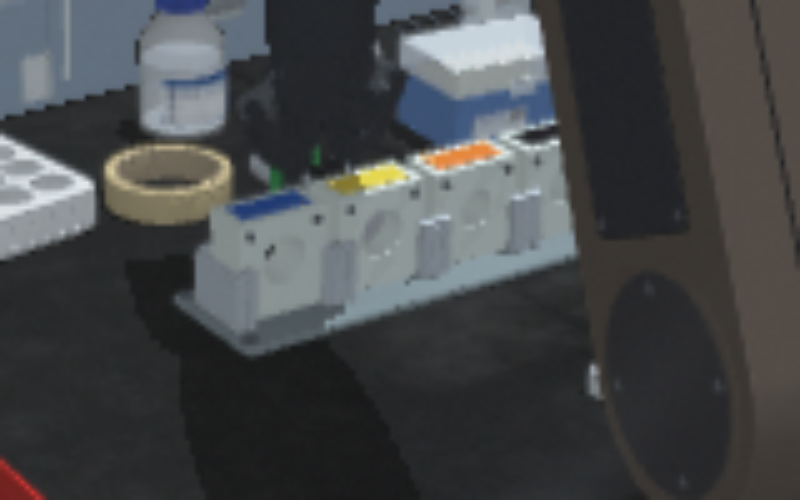

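Yellow is worn too: the no-go end went in about 15 mm without force. The scene crop shows both tested blocks upright. Next is orange.

Call:
{"name": "jog_arm", "arguments": {"rows": [[0,-10,0,0,0],[0,-20,0,0,0],[0,-32,0,0,0],[0,-44,0,0,0],[0,-50,0,0,0],[0,-50,-25,0,0],[0,-50,-60,0,0],[5,-45,-75,0,0],[20,-10,-75,0,0],[35,35,-75,0,0],[50,80,-75,0,0],[65,120,-75,0,0]]}}

```text
time: 21.5
eef_pos: [520.0, -103.0, 278.7]
orientation: [[-0.053, -0.999, -0.006], [-0.999, 0.053, 0.007], [-0.006, 0.006, -1.0]]
force: [-0.7, -1.0, -1.7]
opening: 0.291
```

```bash
python3 -c "
from h import *
bore(-39,-110,204.3)
"
```

```text
nest-frame tcp: x -62.67  y-yi 10.66 z 278.68
from [ 520.  -103.   278.7] head -93.05 shift [12.5 46.9 74.6] turn 0.05 tilt [-0.0059  0.0066] F [-0.7 -1.  -1.7] op 0.291
```

Call:
{"name": "jog_arm", "arguments": {"rows": [[6,25,0,0,0],[12,45,0,0,0],[12.5,47,20,0,0],[12.5,47,45,0,0],[12.5,47,65,0,0],[12.5,47,74,0,0],[12.5,47,74.2,0,0],[12.5,47,74.2,0,0]]}}

```text
time: 22.3
eef_pos: [472.3, -112.8, 205.3]
orientation: [[-0.053, -0.999, -0.005], [-0.999, 0.053, 0.006], [-0.006, 0.005, -1.0]]
force: [0.3, 0.1, -1.9]
opening: 0.293
```

```bash
python3 -c "
from h import *
bore(-39,-50.5,204.3)
p,W=grab('wrist','w11')
block(p,W,'orange',-39)
held(p,W,46)
bore(-39,-50.5,204.6)
"
```

```text
nest-frame tcp: x -109.75  y-yi -1.66 z 205.28
from [ 472.3 -112.8  205.3] head -93.04 shift [ -0.2 -59.3   0.7] turn 0.06 tilt [-0.005   0.0062] F [ 0.3  0.1 -1.9] op 0.293
orange 8930 (array([ 571.81, -116.54]), array([68.9, 16.4]), 86.81) z 78.33 exp [ 582. -117.]
collar n 1812 along 32.03 lat lo -17.80 hi 20.26 z 66.75
steel n 4612 along max 91.95 lat lo -13.96 hi 13.64 top z 59.87
steel yaw rel deg -3.14
nest-frame tcp: x -109.51  y-yi -1.71 z 205.74
from [ 472.6 -112.8  205.7] head -93.04 shift [ -0.2 -59.    0.9] turn 0.06 tilt [-0.004   0.0057] F [ 0.8 -0.1 -1.6] op 0.294
```

View pics/w11.png

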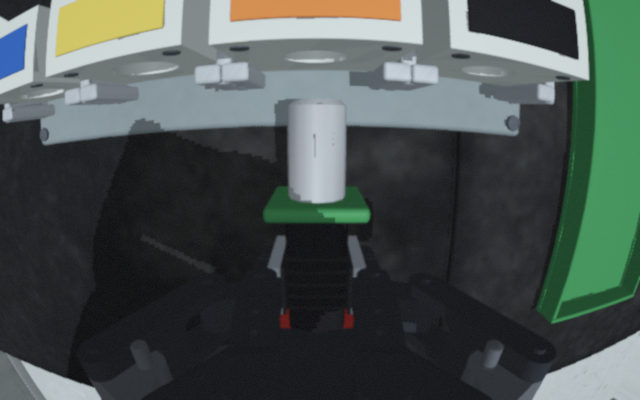

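Call:
{"name": "jog_arm", "arguments": {"rows": [[-0.2,-8,0.6,0,0],[-0.2,-14,0.7,0,0],[-0.2,-18,0.7,0,0],[-0.2,-22,0.7,0,0],[-0.2,-27,0.7,0,0],[-0.2,-32,0.7,0,0],[-0.2,-36,0.7,0,0],[-0.2,-40,0.7,0,0]]}}

```text
time: 23.15
eef_pos: [512.8, -114.8, 204.8]
orientation: [[-0.053, -0.999, -0.004], [-0.999, 0.053, 0.006], [-0.006, 0.004, -1.0]]
force: [-1.0, -1.1, -1.3]
opening: 0.293
```

```bash
python3 -c "
from h import *
bore(-39,-50.5,204.3)
"
```

```text
nest-frame tcp: x -69.17  y-yi -1.46 z 204.80
from [ 512.8 -114.8  204.8] head -93.04 shift [ -0.  -18.7   0.4] turn 0.06 tilt [-0.0042  0.0057] F [-1.  -1.1 -1.3] op 0.293
```

Call:
{"name": "jog_arm", "arguments": {"rows": [[0,-5,0.3,0,0],[0,-10,0.3,0,0],[0,-14,0.3,0,0],[0,-17,0.3,0,0],[0,-18.5,0.3,0,0],[0,-19.5,0.3,0,0],[0,-20.5,0.3,0,0]]}}

```text
time: 23.85
eef_pos: [532.4, -115.7, 204.0]
orientation: [[-0.053, -0.999, -0.009], [-0.999, 0.053, 0.007], [-0.006, 0.009, -1.0]]
force: [-8.4, -0.1, 1.8]
opening: 0.296
```

```bash
python3 -c "
from h import *
bore(-39,-50.5,204.3)
"
```

```text
nest-frame tcp: x -49.55  y-yi -1.35 z 203.97
from [ 532.4 -115.7  204. ] head -93.03 shift [ 0.   0.9 -0.3] turn 0.07 tilt [-0.009   0.0067] F [-8.4 -0.1  1.8] op 0.296
```

Call:
{"name": "jog_arm", "arguments": {"rows": [[0,8,0,0,0],[0,18,0,0,0],[0,28,0,0,0],[0,38,0,0,0],[0,48,0,0,0],[0,58,0,0,0],[0,60,-20,0,0],[0,60,-50,0,0],[0,60,-75,0,0],[0,45,-75,0,0],[0,5,-75,0,0],[0,-40,-75,0,0]]}}

```text
time: 25.05
eef_pos: [573.1, -118.3, 278.9]
orientation: [[-0.053, -0.999, -0.009], [-0.999, 0.053, 0.007], [-0.006, 0.009, -1.0]]
force: [0.1, -0.7, -1.8]
opening: 0.294
```

```bash
python3 -c "
from h import *
bore(-39,112,204.3)
"
```

```text
nest-frame tcp: x -8.85  y-yi -1.75 z 278.94
from [ 573.1 -118.3  278.9] head -93.06 shift [   0.2 -121.5   73.5] turn 0.04 tilt [-0.0088  0.0065] F [ 0.1 -0.7 -1.8] op 0.294
```

Call:
{"name": "jog_arm", "arguments": {"rows": [[0,-40,0,0,0],[0,-80,0,0,0],[0,-112,0,0,0],[0,-121,0,0,0],[0.2,-121,15,0,0],[0.2,-121,40,0,0],[0.2,-121,65,0,0],[0.2,-121,74,0,0],[0.2,-121,74.5,0,0],[0.2,-111,74.5,0,0],[0.2,-100,74.5,0,0],[0.2,-98,74.5,0,0]]}}

```text
time: 26.25
eef_pos: [669.2, -123.2, 204.9]
orientation: [[-0.054, -0.999, -0.008], [-0.999, 0.054, 0.006], [-0.006, 0.009, -1.0]]
force: [-0.2, -0.2, -2.3]
opening: 0.291
```

```bash
python3 -c "
from h import *
bore(-39,76,203.9)
"
```

```text
nest-frame tcp: x 87.39  y-yi -1.47 z 204.86
from [ 669.2 -123.2  204.9] head -93.08 shift [-0.1 11.4  1.1] turn 0.02 tilt [-0.0082  0.0062] F [-0.2 -0.2 -2.3] op 0.291
```

Call:
{"name": "jog_arm", "arguments": {"rows": [[0,3,0.8,0,0],[0,6,1,0,0],[0,8,1,0,0],[0,9.5,1,0,0],[0,11,1,0,0],[0,12,1,0,0],[0,13,1,0,0]]}}

```text
time: 26.95
eef_pos: [656.6, -122.6, 204.3]
orientation: [[-0.054, -0.999, -0.006], [-0.999, 0.054, 0.006], [-0.006, 0.006, -1.0]]
force: [4.8, 0.3, -3.0]
opening: 0.29
```

```bash
python3 -c "
from h import *
bore(-39,72,203.9)
"
```

```text
nest-frame tcp: x 74.80  y-yi -1.47 z 204.28
from [ 656.6 -122.6  204.3] head -93.09 shift [-0.1  2.8  0.4] turn 0.01 tilt [-0.0059  0.006 ] F [ 4.8  0.3 -3. ] op 0.29
```

Call:
{"name": "jog_arm", "arguments": {"rows": [[0,1,0.2,0,0],[0,2,0.2,0,0],[0,2.5,0.2,0,0]]}}

```text
time: 27.25
eef_pos: [655.4, -122.5, 205.1]
orientation: [[-0.055, -0.999, 0.001], [-0.998, 0.055, 0.005], [-0.005, -0.001, -1.0]]
force: [8.2, 0.6, -3.0]
opening: 0.291
```

```bash
python3 -c "
from h import *
bore(-39,72,203.9)
p,W=grab('side','s12'); cv2.imwrite('pics/s12c.png',cv2.resize(p[150:270,240:400,::-1],None,fx=5,fy=5))
"
```

```text
nest-frame tcp: x 73.56  y-yi -1.46 z 205.09
from [ 655.4 -122.5  205.1] head -93.13 shift [-0.   1.6  1.2] turn -0.03 tilt [0.0012 0.005 ] F [ 8.2  0.6 -3. ] op 0.291
```

View pics/s12c.png

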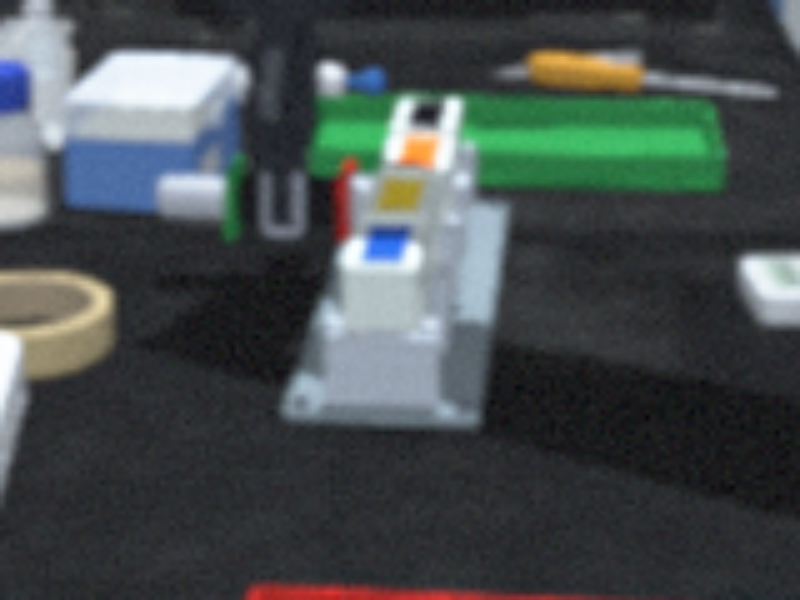

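Orange refuses the no-go end: the force rose to 8 N at the mouth, and the side view shows the red collar still off the block. It is sound. Next is black.

Call:
{"name": "jog_arm", "arguments": {"rows": [[0,-8,0,0,0],[0,-20,0,0,0],[0,-32,0,0,0],[0,-36,-25,0,0],[0,-36,-60,0,0],[5,-32,-75,0,0],[20,0,-75,0,0],[35,45,-75,0,0],[50,90,-75,0,0],[65,130,-75,0,0],[78,170,-75,0,0],[78,183.5,-75,0,0]]}}

```text
time: 28.5
eef_pos: [464.2, -191.1, 278.2]
orientation: [[-0.057, -0.998, -0.003], [-0.998, 0.057, 0.007], [-0.006, 0.004, -1.0]]
force: [1.0, 0.0, -2.5]
opening: 0.294
```

```bash
python3 -c "
from h import *
bore(-117,-110,204.3)
"
```

```text
nest-frame tcp: x -113.66  y-yi -2.34 z 278.20
from [ 464.2 -191.1  278.2] head -93.26 shift [-0.5 -3.9 73.9] turn -0.16 tilt [-0.0034  0.0066] F [ 1.   0.  -2.5] op 0.294
```

Call:
{"name": "jog_arm", "arguments": {"rows": [[-0.5,-2,20,-0.1,0],[-0.6,-3,45,-0.1,0],[-0.6,-3,65,-0.1,0],[-0.6,-3,73,-0.1,0],[-0.6,-3,74,-0.1,0],[-0.6,-3,74,-0.1,0],[-0.6,-3,74,-0.1,0]]}}

```text
time: 29.2
eef_pos: [467.6, -190.5, 205.4]
orientation: [[-0.055, -0.998, -0.001], [-0.998, 0.055, 0.005], [-0.005, 0.002, -1.0]]
force: [-0.2, 0.8, -1.5]
opening: 0.293
```

```bash
python3 -c "
from h import *
bore(-117,-50.5,204.3)
p,W=grab('wrist','w13')
block(p,W,'black',-117)
held(p,W,46)
bore(-117,-50.5,204.4)
"
```

```text
nest-frame tcp: x -110.30  y-yi -1.57 z 205.37
from [ 467.6 -190.5  205.4] head -93.15 shift [ -0.2 -59.8   1. ] turn -0.05 tilt [-0.0015  0.0054] F [-0.2  0.8 -1.5] op 0.293
black 8896 (array([ 567.65, -194.33]), array([68.9, 16.8]), 86.72) z 78.33 exp [ 577.8 -194.9]
collar n 1689 along 32.97 lat lo -17.97 hi 20.20 z 66.91
steel n 4739 along max 92.74 lat lo -13.87 hi 13.72 top z 60.04
steel yaw rel deg -2.77
nest-frame tcp: x -110.31  y-yi -1.56 z 205.45
from [ 467.5 -190.5  205.5] head -93.15 shift [ -0.2 -59.8   1. ] turn -0.05 tilt [-0.0013  0.0052] F [-0.3 -0.5 -2.1] op 0.292
```

View pics/w13.png

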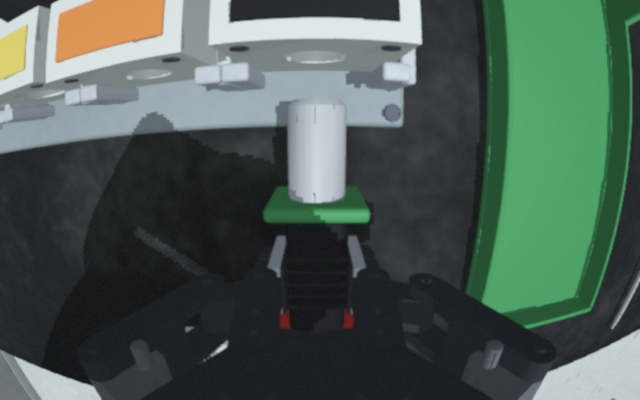

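Call:
{"name": "jog_arm", "arguments": {"rows": [[-0.2,-8,0.8,0,0],[-0.2,-14,1,0,0],[-0.2,-18,1,0,0],[-0.2,-22,1,0,0],[-0.2,-27,1,0,0],[-0.2,-32,1,0,0],[-0.2,-36,1,0,0],[-0.2,-40,1,0,0]]}}

```text
time: 30.05
eef_pos: [507.8, -192.5, 204.3]
orientation: [[-0.055, -0.998, -0.002], [-0.998, 0.055, 0.005], [-0.005, 0.002, -1.0]]
force: [-0.4, 0.5, -1.4]
opening: 0.288
```

```bash
python3 -c "
from h import *
bore(-117,-50.5,204.3)
"
```

```text
nest-frame tcp: x -69.98  y-yi -1.37 z 204.28
from [ 507.8 -192.5  204.3] head -93.15 shift [  0.  -19.5  -0.1] turn -0.05 tilt [-0.0015  0.0054] F [-0.4  0.5 -1.4] op 0.288
```

Call:
{"name": "jog_arm", "arguments": {"rows": [[0,-5,0,0,0],[0,-10,0,0,0],[0,-14,0,0,0],[0,-17,0,0,0],[0,-19,0,0,0],[0,-20,0,0,0],[0,-21,0,0,0]]}}

```text
time: 30.75
eef_pos: [527.9, -193.6, 203.9]
orientation: [[-0.054, -0.999, -0.007], [-0.999, 0.054, 0.006], [-0.006, 0.007, -1.0]]
force: [-9.5, 0.0, 3.5]
opening: 0.289
```

```bash
python3 -c "
from h import *
bore(-117,-50.5,204.3)
"
```

```text
nest-frame tcp: x -49.89  y-yi -1.37 z 203.89
from [ 527.9 -193.6  203.9] head -93.11 shift [ 0.   0.6 -0.4] turn -0.01 tilt [-0.0067  0.0065] F [-9.5  0.   3.5] op 0.289
```

Home at 9.5 N. Withdraw and cross over to the back.

Call:
{"name": "jog_arm", "arguments": {"rows": [[0,8,0,0,0],[0,18,0,0,0],[0,28,0,0,0],[0,38,0,0,0],[0,48,0,0,0],[0,58,0,0,0],[0,60,-20,0,0],[0,60,-50,0,0],[0,60,-75,0,0],[0,45,-75,0,0],[0,5,-75,0,0],[0,-40,-75,0,0]]}}

```text
time: 31.95
eef_pos: [568.3, -196.4, 279.0]
orientation: [[-0.055, -0.998, -0.007], [-0.998, 0.055, 0.006], [-0.006, 0.007, -1.0]]
force: [0.2, -0.5, -1.3]
opening: 0.289
```

```bash
python3 -c "
from h import *
bore(-117,90,204.0)
"
```

```text
nest-frame tcp: x -9.38  y-yi -1.96 z 278.99
from [ 568.3 -196.4  279. ] head -93.17 shift [ -0.2 -99.9  74.3] turn -0.07 tilt [-0.0066  0.0063] F [ 0.2 -0.5 -1.3] op 0.289
```

Call:
{"name": "jog_arm", "arguments": {"rows": [[0,-40,0,0,0],[0,-80,0,0,0],[0,-112,0,0,0],[0,-121,0,0,0],[-0.2,-121,15,0,0],[-0.2,-121,40,0,0],[-0.2,-121,65,0,0],[-0.2,-121,75,0,0],[-0.2,-121,75,0,0],[-0.2,-111,75,0,0],[-0.2,-100,75,0,0],[-0.2,-98,75,0,0]]}}

```text
time: 33.15
eef_pos: [664.6, -201.2, 204.7]
orientation: [[-0.056, -0.998, -0.006], [-0.998, 0.056, 0.006], [-0.005, 0.006, -1.0]]
force: [-0.2, 0.1, -2.3]
opening: 0.294
```

```bash
python3 -c "
from h import *
bore(-117,76,203.9)
"
```

```text
nest-frame tcp: x 87.06  y-yi -1.57 z 204.70
from [ 664.6 -201.2  204.7] head -93.19 shift [-0.1 11.1  0.9] turn -0.09 tilt [-0.0059  0.0057] F [-0.2  0.1 -2.3] op 0.294
```

Call:
{"name": "jog_arm", "arguments": {"rows": [[-0.1,3,0.6,0,0],[-0.1,6,0.8,0,0],[-0.1,8,0.8,0,0],[-0.1,9.5,0.8,0,0],[-0.1,11,0.8,0,0],[-0.1,12,0.8,0,0],[-0.1,13,0.8,0,0],[-0.1,14,0.8,0,0]]}}

```text
time: 33.95
eef_pos: [651.5, -200.3, 204.6]
orientation: [[-0.056, -0.998, -0.001], [-0.998, 0.056, 0.005], [-0.005, 0.001, -1.0]]
force: [5.7, -0.4, -3.9]
opening: 0.291
```

```bash
python3 -c "
from h import *
bore(-117,76,203.9)
"
```

```text
nest-frame tcp: x 73.94  y-yi -1.39 z 204.64
from [ 651.5 -200.3  204.6] head -93.22 shift [ 0.  -2.1  0.7] turn -0.12 tilt [-0.0008  0.0048] F [ 5.7 -0.4 -3.9] op 0.291
```

Call:
{"name": "jog_arm", "arguments": {"rows": [[0,1,0.3,0,0],[0,1.5,0.3,0,0],[0,1.5,0.3,0,0]]}}

```text
time: 34.25
eef_pos: [650.8, -200.2, 205.0]
orientation: [[-0.057, -0.998, 0.004], [-0.998, 0.057, 0.004], [-0.004, -0.003, -1.0]]
force: [5.8, 0.6, -2.6]
opening: 0.293
```

```bash
python3 -c "
from h import *
bore(-117,76,203.9)
"
```

```text
nest-frame tcp: x 73.25  y-yi -1.34 z 204.96
from [ 650.8 -200.2  205. ] head -93.25 shift [ 0.1 -2.7  1.1] turn -0.15 tilt [0.0036 0.004 ] F [ 5.8  0.6 -2.6] op 0.293
```

Black refuses the no-go end at x≈73, same as orange, so it is sound. Now I'll lay the gauge down near where it was found.

Call:
{"name": "jog_arm", "arguments": {"rows": [[0,-8,0,0,0],[0,-20,0,0,0],[0,-32,0,0,0],[0,-36,-25,0,0],[0,-36,-60,0,0],[0,-36,-85,0,0],[-30,-26,-85,0,0],[-75,-6,-85,0,0],[-120,20,-85,0,0],[-165,40,-85,0,0],[-210,60,-85,0,0],[-255,80,-85,0,0]]}}

```text
time: 35.45
eef_pos: [583.8, 60.1, 290.4]
orientation: [[-0.057, -0.998, 0.0], [-0.998, 0.057, 0.004], [-0.004, -0.0, -1.0]]
force: [0.2, -0.6, -2.0]
opening: 0.294
```

```bash
python3 -c "
from h import *
go(560,185,190,-93.1)
"
```

```text
from [583.8  60.1 290.4] head -93.26 shift [-123.    30.9  100.8] turn -0.16 tilt [0.0005 0.0035] F [ 0.2 -0.6 -2. ] op 0.294
```

Call:
{"name": "jog_arm", "arguments": {"rows": [[-40,10,0,0,0],[-80,20,0,0,0],[-115,30,0,0,0],[-123,31,10,0,0],[-123,31,40,0,0],[-123,31,70,0,0],[-123,31,92,0,0],[-123,31,101,0,0],[-123,31,101,0,0],[-123,31,101,0,0]]}}

```text
time: 36.45
eef_pos: [560.5, 184.7, 190.5]
orientation: [[-0.057, -0.998, 0.001], [-0.998, 0.057, 0.003], [-0.003, -0.001, -1.0]]
force: [0.2, -0.1, -2.5]
opening: 0.291
```

```bash
python3 -c "
from h import *
go(560,185,178.3,-93.1)
"
```

```text
from [560.5 184.7 190.5] head -93.27 shift [-0.2  0.6 12.2] turn -0.17 tilt [0.0013 0.0034] F [ 0.2 -0.1 -2.5] op 0.291
```

Call:
{"name": "jog_arm", "arguments": {"rows": [[0,0,6,0,0],[0,0,9,0,0],[0,0,10.5,0,0],[0,0,11.5,0,0],[0,0,12.3,0,0],[0,0,12.3,0,0]]}}

```text
time: 37.05
eef_pos: [560.5, 184.8, 178.2]
orientation: [[-0.057, -0.998, 0.001], [-0.998, 0.057, 0.003], [-0.003, -0.001, -1.0]]
force: [0.9, -0.1, -1.4]
opening: 0.289
```

```bash
python3 -c "
from h import *
go(560,185,178.3,-93.1)
"
```

```text
from [560.5 184.8 178.2] head -93.27 shift [-0.2  0.5 -0.1] turn -0.17 tilt [0.0013 0.0034] F [ 0.9 -0.1 -1.4] op 0.289
```

Call:
{"name": "jog_arm", "arguments": {"rows": [[0,0,0.6,0,0],[0,0,1.2,0,0],[0,0,1.2,0,0]]}}

```text
time: 37.35
eef_pos: [560.8, 184.9, 177.8]
orientation: [[-0.057, -0.998, 0.002], [-0.998, 0.057, 0.003], [-0.004, -0.002, -1.0]]
force: [-2.8, -0.4, 3.4]
opening: 0.291
```

Call:
{"name": "jog_arm", "arguments": {"rows": [[0,0,0,0,0.4],[0,0,0,0,0.6],[0,0,0,0,0.9],[0,0,0,0,0.9],[0,0,-5,0,0.9],[0,0,-30,0,0.9],[0,0,-70,0,0.9],[0,0,-120,0,0.9]]}}

```text
time: 38.15
eef_pos: [559.6, 184.3, 297.0]
orientation: [[-0.057, -0.998, -0.003], [-0.998, 0.057, 0.003], [-0.003, 0.003, -1.0]]
force: [1.2, 0.2, 0.1]
opening: 0.898
```

```bash
python3 -c "
from h import *
p,W=grab('wrist','w14')
gauge(p,W)
go(590,38,280,-3.1)
z=np.load('pics/w1.npz');strips(z['p'],z['W'])
"
```

```text
red 337 (527.8499145507812, 187.54595947265625) (39.46967315673828, 5.495654582977295) 41.41637749534402
green 166 (592.6552124023438, 184.3041229248047) (38.67823028564453, 5.694974899291992) 41.6688994500264
mid [560.25256348 185.9250412 ] len(66) 64.88633241163132 yaw deg -2.863791294021277
all (577.7900390625, 183.37344360351562) (44.29563522338867, 148.59214782714844) 82.75613403320312
from [562.9 185.  308.8] head -93.24 shift [145.4 -35.   28.4] turn -90.14 tilt [0.0153 0.0055] F [3.6 1.6 5.9] op 0.9
orange 990 ((582.0126953125, -116.82661437988281), (51.74169921875, 19.85824203491211), 86.87834167480469) 79.02523427603958
blue 1075 ((590.3515014648438, 38.557212829589844), (52.011451721191406, 20.01927947998047), 86.788818359375) 79.03672755945915
tops 9618 ((584.0802612304688, -78.22404479980469), (303.3907775878906, 37.239830017089844), 86.90797424316406)
base 8947 ((584.0291137695312, -78.1041259765625), (329.9117736816406, 96.77418518066406), 86.9792709350586)
posts 1371 ((584.1275634765625, -78.3526611328125), (316.89910888671875, 56.21412658691406), 86.82238006591797)
```

View pics/w14.png

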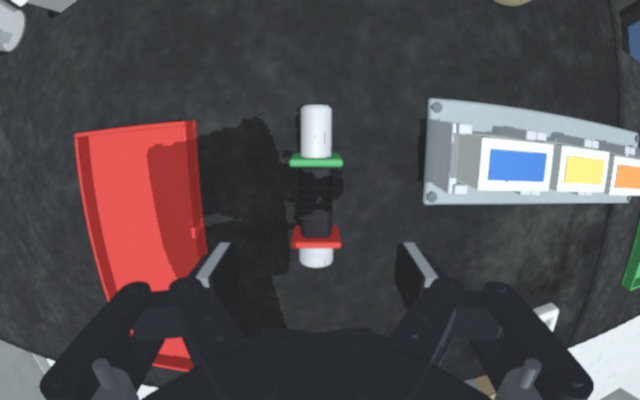

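The gauge lies flat at about (560,185) (w14: collars at (316,160) and (316,238)). Now I'll turn the jaws along the nest's x and move over blue.

```bash
python3 -c "
from h import *
go(590.3,37.3,290,-3.1)"
```

```text
from [562.9 185.  308.8] head -93.24 shift [146.1 -35.4  18.4] turn -90.14 tilt [0.0153 0.0055] F [3.6 1.6 5.9] op 0.9
```

```bash
python3 -c "
from h import *
for i in range(4):
    snapshot('side'); go(590.3,37.3,290,-3.1)"
```

```text
from [563.2 185.  306.9] head -93.25 shift [146.  -35.2  16.5] turn -90.15 tilt [0.0178 0.0059] F [ 0.8  0.1 -0.3] op 0.9
from [562.1 184.7 303.4] head -93.26 shift [145.7 -36.4  13. ] turn -90.16 tilt [0.0123 0.005 ] F [ 0.1  0.4 -0.2] op 0.899
from [561.1 184.6 300.3] head -93.27 shift [145.4 -37.5   9.9] turn -90.17 tilt [0.0065 0.0042] F [-0.9 -0.1  0.6] op 0.902
from [560.3 184.4 298.1] head -93.26 shift [145.2 -38.3   7.6] turn -90.16 tilt [0.0022 0.0035] F [-0.3 -0.   0.5] op 0.899
```

Call:
{"name": "jog_arm", "arguments": {"rows": [[12,-3,8,-8,1],[25,-6,8,-16,1],[38,-9,8,-24,1],[50,-12,8,-32,1],[65,-16,8,-41,1],[80,-20,8,-49,1],[95,-24,8,-57,1],[110,-28,8,-66,1],[125,-32,8,-74,1],[145,-38,8,-82,1],[145,-38,8,-90,1],[145,-38,8,-90,1]]}}

```text
time: 39.6
eef_pos: [589.4, 36.9, 287.2]
orientation: [[0.998, -0.058, -0.002], [-0.058, -0.998, 0.004], [-0.002, -0.004, -1.0]]
force: [-0.0, -0.7, 0.4]
opening: 1.002
```

```bash
python3 -c "
from h import *
go(590.3,37.3,222,-3.1)
p,W=grab('wrist','w15')
block(p,W,'blue',117)
go(590.3,37.3,222,-3.1)"
```

```text
from [589.4  36.9 287.2] head -3.35 shift [ 1.  -0.1 65.2] turn -0.25 tilt [-0.0022  0.0041] F [-0.  -0.7  0.4] op 1.002
blue 6062 (array([591.99,  38.69]), array([68.6, 36.7]), 87.19) z 78.52 exp [590.4  38.7]
from [589.4  37.4 287.5] head -3.45 shift [ 1.   0.3 65.5] turn -0.35 tilt [-0.0017  0.004 ] F [0.6 0.5 0.1] op 1.001
```

View pics/w15.png

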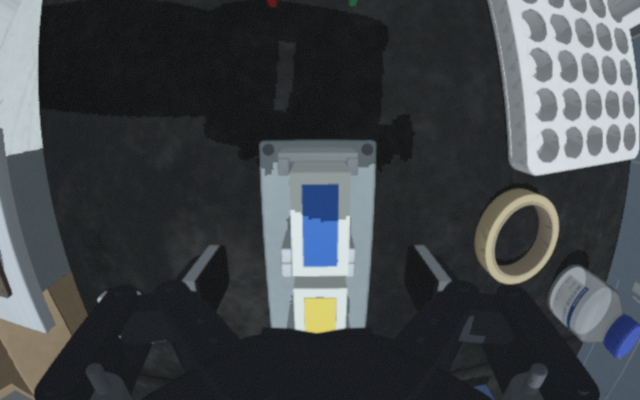

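Call:
{"name": "jog_arm", "arguments": {"rows": [[2,0,25,0.2,1],[2.6,0,45,0.3,1],[2.6,0,60,0.3,1],[2.6,0,65.5,0.3,1],[2.6,0,65.5,0.3,1],[2.6,0,65.5,0.3,1],[2.6,0,65.5,0.3,0.6],[2.6,0,65.5,0.3,0.3],[2.6,0,65.5,0.3,0.1],[2.6,0,65.5,0.3,0.1],[2.6,0,65.5,0.3,0.1],[2.6,0,65.5,0.3,0.1]], "force": 60}}

```text
time: 40.85
eef_pos: [591.8, 37.5, 222.8]
orientation: [[0.998, -0.065, -0.003], [-0.065, -0.998, 0.004], [-0.003, -0.004, -1.0]]
force: [-4.2, 0.3, 5.9]
opening: 0.408
```

```bash
python3 -c "
from h import *
go(590.3,37.3,222,-3.1)"
```

```text
from [591.8  37.5 222.8] head -3.74 shift [-1.5  0.3  0.8] turn -0.64 tilt [-0.0029  0.004 ] F [-4.2  0.3  5.9] op 0.408
```

Call:
{"name": "jog_arm", "arguments": {"rows": [[0,0,-10,0,0.1],[0,0,-30,0,0.1],[0,0,-60,0,0.1],[0,0,-95,0,0.1],[0,0,-100,-0.6,0.1],[0,0,-100,-0.6,0.1],[0,0,-100,-0.6,0.1]]}}

```text
time: 41.55
eef_pos: [591.4, 37.2, 320.7]
orientation: [[0.998, -0.055, -0.006], [-0.055, -0.998, 0.004], [-0.006, -0.004, -1.0]]
force: [-0.3, -0.4, -2.8]
opening: 0.413
```

```bash
python3 -c "
from h import *
p,W=grab('wrist','w16')
go(543.5,358,320,-3.1)"
```

```text
from [591.3  37.2 320.1] head -3.14 shift [ -65.3 -317.7    1.9] turn -0.04 tilt [-0.0072  0.0045] F [-0.   0.2 -2.6] op 0.407
```

View pics/w16.png

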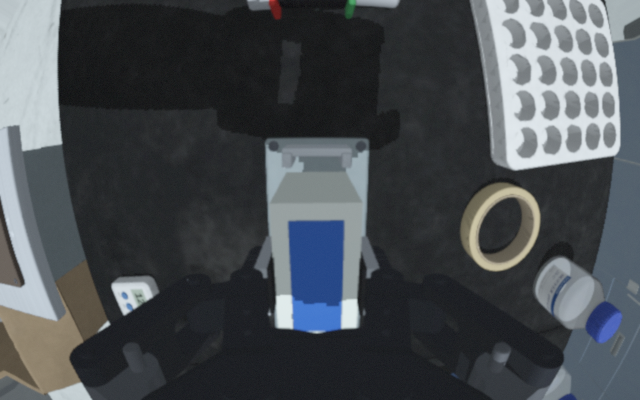

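Blue is held squarely. I'll carry it to the red tray.

Call:
{"name": "jog_arm", "arguments": {"rows": [[-6,-30,0,0,0.1],[-15,-72,0,0,0.1],[-24,-116,0,0,0.1],[-33,-160,0,0,0.1],[-42,-204,0,0,0.1],[-51,-248,0,0,0.1],[-60,-290,0,0,0.1],[-65,-312,0,0,0.1],[-65,-318,0,0,0.1],[-65,-318,0,0,0.1],[-65,-318,0,0,0.1]]}}

```text
time: 42.7
eef_pos: [544.0, 357.3, 320.5]
orientation: [[0.998, -0.056, -0.009], [-0.056, -0.998, 0.003], [-0.009, -0.002, -1.0]]
force: [0.1, 0.0, -1.9]
opening: 0.411
```

```bash
python3 -c "
from h import *
p,W=grab('wrist','w17')
go(543.5,358,219,-3.1)"
```

```text
from [544.2 357.  321. ] head -3.22 shift [  0.2  -0.7 102. ] turn -0.12 tilt [-0.0086  0.0033] F [ 0.3  0.2 -2.1] op 0.411
```

View pics/w17.png

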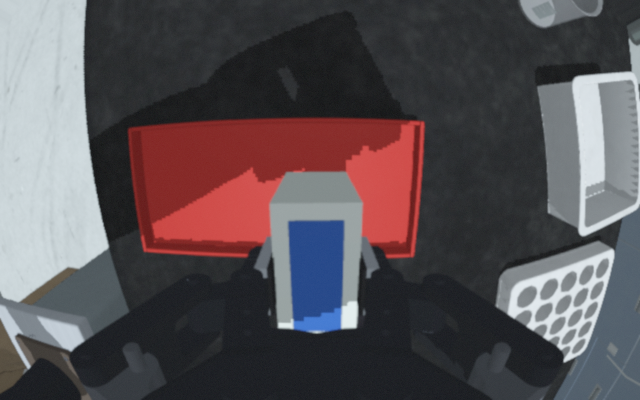

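```bash
python3 -c "
from h import *
z=np.load('pics/w17.npz');trays(z['p'],z['W'])
p,W=grab('side','s17');cv2.imwrite('pics/s17c.png',cv2.resize(p[100:340,220:470,::-1],None,fx=2.4,fy=2.4))
"
```

```text
red 3888 ((497.6015930175781, 362.2688903808594), (130.6495819091797, 280.69781494140625), 86.87423706054688)
```

View pics/s17c.png

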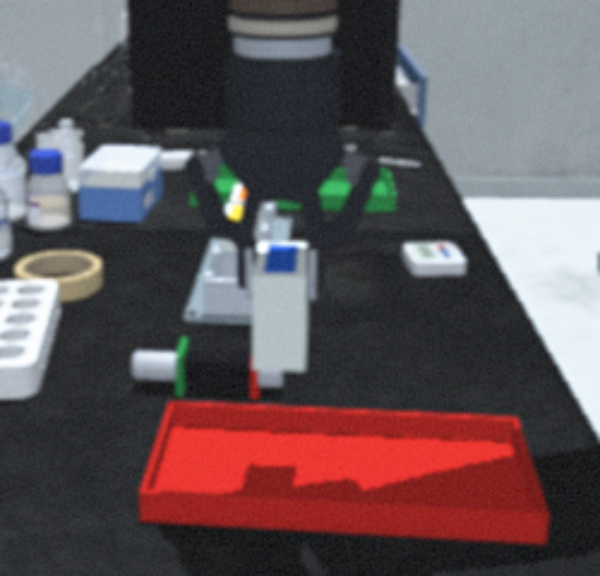

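Call:
{"name": "jog_arm", "arguments": {"rows": [[0,-1,25,0,0.1],[0,-1,55,0,0.1],[0,-1,80,0,0.1],[0,-1,94,0,0.1],[0,-1,98,0,0.1],[0,-1,100,0,0.1],[0,-1,101.5,0,0.1],[0,-1,102.5,0,0.1],[0,-1,102.5,0,0.1]]}}

```text
time: 43.7
eef_pos: [543.8, 358.5, 219.9]
orientation: [[0.998, -0.056, -0.007], [-0.056, -0.998, 0.004], [-0.007, -0.004, -1.0]]
force: [0.6, -0.3, -2.5]
opening: 0.412
```

```bash
python3 -c "
from h import *
go(543.5,358,219,-3.1)"
```

```text
from [543.8 358.5 219.9] head -3.23 shift [-0.2  0.5  0.9] turn -0.13 tilt [-0.0065  0.0044] F [ 0.6 -0.3 -2.5] op 0.412
```

Call:
{"name": "jog_arm", "arguments": {"rows": [[0,0,0.7,0,0.1],[0,0,1.4,0,0.1],[0,0,2,0,0.1],[0,0,2,0,0.1]]}}

```text
time: 44.1
eef_pos: [544.0, 358.7, 218.9]
orientation: [[0.998, -0.056, -0.006], [-0.056, -0.998, 0.005], [-0.006, -0.004, -1.0]]
force: [-2.1, -0.8, 3.2]
opening: 0.408
```

Call:
{"name": "jog_arm", "arguments": {"rows": [[0,0,0,0,0.6],[0,0,0,0,0.9],[0,0,0,0,0.9],[0,0,-10,0,0.9],[0,0,-40,0,0.9],[0,0,-75,0,0.9],[0,0,-90,0,1],[0,0,-90,0,1],[0,0,-90,0,1]]}}

```text
time: 45.0
eef_pos: [544.2, 358.1, 308.1]
orientation: [[0.998, -0.056, -0.007], [-0.056, -0.998, 0.004], [-0.007, -0.004, -1.0]]
force: [-0.2, 0.1, -0.7]
opening: 0.996
```

```bash
python3 -c "
from h import *
p,W=grab('wrist','w18')
go(588.2,-40.6,305,-3.1)"
```

```text
from [543.9 358.  307. ] head -3.23 shift [6.670e+01 3.955e+02 2.000e-01] turn -0.13 tilt [-0.0086  0.0036] F [-0.2  0.5  0.3] op 1.002
```

View pics/w18.png

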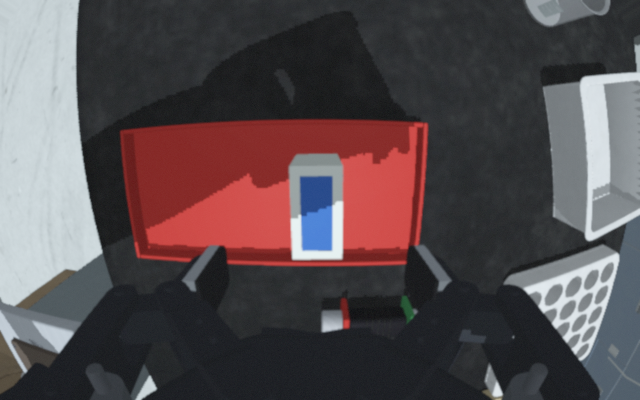

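Blue stands upright in the red tray. Now yellow.

Call:
{"name": "jog_arm", "arguments": {"rows": [[6,35,0,0,1],[14,82,0,0,1],[22,130,0,0,1],[30,178,0,0,1],[38,226,0,0,1],[46,274,0,0,1],[54,322,0,0,1],[62,368,0,0,1],[66.5,390,0,0,1],[66.5,395.5,0,0,1],[66.5,395.5,0,0,1],[66.5,395.5,0,0,1]]}}

```text
time: 46.25
eef_pos: [587.6, -39.5, 303.9]
orientation: [[0.998, -0.056, -0.011], [-0.056, -0.998, 0.005], [-0.011, -0.004, -1.0]]
force: [0.2, -0.1, -0.1]
opening: 0.995
```

```bash
python3 -c "
from h import *
p,W=grab('wrist','w19')
block(p,W,'yellow',39)
go(588.2,-40.6,222,-3.1)"
```

```text
yellow 5193 (array([587.46, -39.47]), array([69.2, 36.4]), 87.6) z 78.52 exp [586.2 -39.2]
from [587.7 -39.2 304.2] head -3.15 shift [ 1.5  1.6 82.2] turn -0.05 tilt [-0.0103  0.0043] F [-0.7 -0.6  0.3] op 1.002
```

View pics/w19.png

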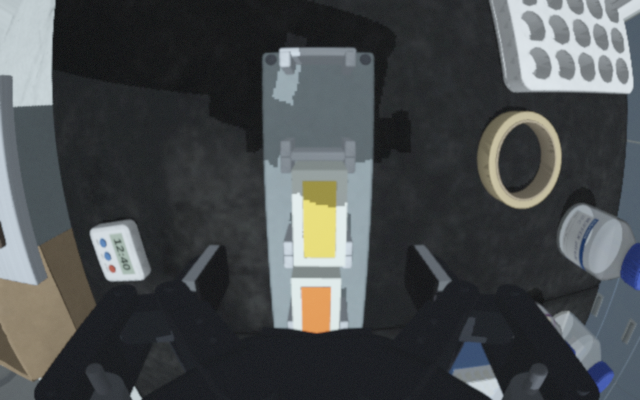

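Call:
{"name": "jog_arm", "arguments": {"rows": [[1.5,1,25,0,1],[2,1.6,50,0,1],[2,1.6,72,0,1],[2,1.6,82,0,1],[2,1.6,82,0,1],[2,1.6,82,0,1],[2,1.6,82,0,0.6],[2,1.6,82,0,0.3],[2,1.6,82,0,0.1],[2,1.6,82,0,0.1],[2,1.6,82,0,0.1],[2,1.6,82,0,0.1]], "force": 60}}

```text
time: 47.5
eef_pos: [588.8, -40.7, 223.2]
orientation: [[0.998, -0.055, -0.011], [-0.055, -0.998, 0.004], [-0.011, -0.004, -1.0]]
force: [-2.9, 1.3, 5.5]
opening: 0.412
```

```bash
python3 -c "
from h import *
go(588.2,-40.6,222,-3.1)"
```

```text
from [588.8 -40.7 223.2] head -3.14 shift [-0.6 -0.1  1.2] turn -0.04 tilt [-0.0106  0.0042] F [-2.9  1.3  5.5] op 0.412
```

Call:
{"name": "jog_arm", "arguments": {"rows": [[0,0,-10,0,0.1],[0,0,-30,0,0.1],[0,0,-60,0,0.1],[0,0,-90,0,0.1],[0,0,-95,0,0.1],[0,0,-95,0,0.1],[-5,-20,-95,0,0.1],[-19,-60,-95,0,0.1],[-34,-104,-95,0,0.1],[-49,-148,-95,0,0.1],[-64,-192,-95,0,0.1],[-79,-236,-95,0,0.1]]}}

```text
time: 48.7
eef_pos: [522.3, 200.3, 317.0]
orientation: [[0.998, -0.055, -0.015], [-0.055, -0.998, 0.003], [-0.015, -0.003, -1.0]]
force: [0.6, -0.2, -2.5]
opening: 0.411
```

```bash
python3 -c "
from h import *
go(456,362,318,-3.1)"
```

```text
from [522.3 200.3 317. ] head -3.17 shift [ -75.2 -157.8    0.6] turn -0.07 tilt [-0.0149  0.0034] F [ 0.6 -0.2 -2.5] op 0.411
```

```bash
python3 -c "
from h import *
for i in range(4):
    snapshot('side');go(456,362,318,-3.1)"
```

```text
from [520.2 205.4 317. ] head -2.95 shift [ -72.2 -153.     1.5] turn 0.15 tilt [-0.0172  0.0088] F [-2.8  3.6 -1.5] op 0.411
from [521.2 203.  317. ] head -2.8 shift [ -72.9 -155.6    0.8] turn 0.3 tilt [-0.0161  0.005 ] F [-0.6 -0.8 -2.3] op 0.411
from [522.1 201.1 317.1] head -2.87 shift [ -74.1 -157.4    0.6] turn 0.23 tilt [-0.0152  0.0032] F [ 1.   0.2 -2.1] op 0.412
from [522.8 199.7 317.5] head -2.99 shift [ -75.2 -158.6    0.9] turn 0.11 tilt [-0.0144  0.0029] F [ 0.4  0.6 -1.8] op 0.415
```

Call:
{"name": "jog_arm", "arguments": {"rows": [[-14,-30,0,0,0.1],[-34,-72,0,0,0.1],[-54,-114,0,0,0.1],[-70,-146,0,0,0.1],[-75,-158,0,0,0.1],[-75,-158,0,0,0.1],[-75,-158,30,0,0.1],[-75,-158,60,0,0.1],[-75,-158,82,0,0.1],[-75,-158,91,0,0.1],[-75,-158,95,0,0.1],[-75,-158,95,0,0.1]]}}

```text
time: 50.1
eef_pos: [455.6, 360.9, 224.1]
orientation: [[0.998, -0.053, -0.014], [-0.053, -0.999, 0.003], [-0.014, -0.002, -1.0]]
force: [0.5, 1.4, -1.9]
opening: 0.412
```

```bash
python3 -c "
from h import *
go(456,362,219.2,-3.1)"
```

```text
from [455.6 360.9 224.1] head -3.06 shift [ 0.4 -1.1  4.9] turn 0.04 tilt [-0.0141  0.0028] F [ 0.5  1.4 -1.9] op 0.412
```

Call:
{"name": "jog_arm", "arguments": {"rows": [[0,0,2,0,0.1],[0,0,3.5,0,0.1],[0,0,4.5,0,0.1],[0,0,5.2,0,0.1],[0,0,5.6,0,0.1],[0,0,5.6,0,0.1]]}}

```text
time: 50.7
eef_pos: [455.7, 361.1, 219.3]
orientation: [[0.998, -0.053, -0.014], [-0.053, -0.999, 0.003], [-0.014, -0.002, -1.0]]
force: [-2.1, -0.7, 3.0]
opening: 0.411
```

Contact. Release and rise.

Call:
{"name": "jog_arm", "arguments": {"rows": [[0,0,0,0,0.6],[0,0,0,0,0.9],[0,0,0,0,0.9],[0,0,-10,0,0.9],[0,0,-40,0,0.9],[0,0,-75,0,0.9],[0,0,-115,0,1]]}}

```text
time: 51.4
eef_pos: [456.9, 360.6, 335.1]
orientation: [[0.998, -0.053, -0.015], [-0.053, -0.999, 0.002], [-0.015, -0.001, -1.0]]
force: [0.7, -0.0, 0.3]
opening: 1.0
```

```bash
python3 -c "
from h import *
go(586,-118.4,320,-3.1)
p,W=grab('wrist','w20')
for i in range(4):
    go(586,-118.4,320,-3.1);snapshot('side')
"
```

```text
from [456.9 360.6 335.1] head -3.05 shift [154.6 471.4  12.2] turn 0.05 tilt [-0.0153  0.0021] F [ 0.7 -0.   0.3] op 1.0
from [458.9 361.8 344.3] head -3.03 shift [152.4 473.   19.7] turn 0.07 tilt [-0.0025  0.0089] F [2.1 2.5 3.3] op 0.999
from [459.  361.8 342.5] head -3.03 shift [152.2 473.   17.8] turn 0.07 tilt [-0.0012  0.0097] F [0.8 1.2 1. ] op 1.001
from [458.3 361.3 339.3] head -3.04 shift [153.1 472.4  15.1] turn 0.06 tilt [-0.0056  0.0073] F [-0.5 -0.6 -0.8] op 1.002
from [457.6 360.9 336.6] head -3.04 shift [153.8 471.9  13. ] turn 0.06 tilt [-0.0101  0.0048] F [-0.2 -0.3 -1. ] op 0.999
```

View pics/w20.png

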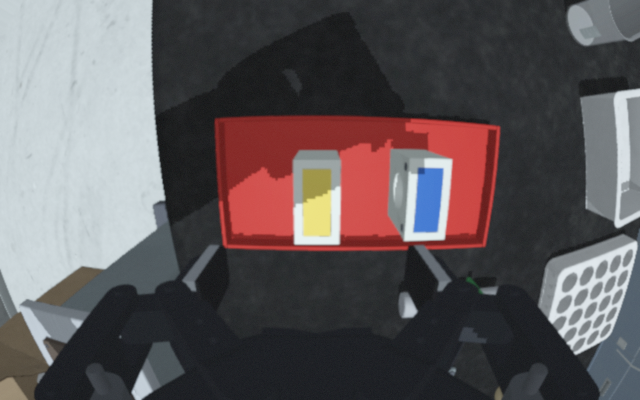

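Both worn blocks stand upright in the red tray. On to orange.

Call:
{"name": "jog_arm", "arguments": {"rows": [[12,35,13,0,1],[27,82,13,0,1],[42,130,13,0,1],[58,178,13,0,1],[73,225,13,0,1],[88,272,13,0,1],[104,320,13,0,1],[120,367,13,0,1],[135,414,13,0,1],[150,455,13,0,1],[154,472,0,0,1],[154,472,-35,0,1]]}}

```text
time: 52.85
eef_pos: [585.1, -121.1, 361.1]
orientation: [[0.998, -0.057, -0.024], [-0.057, -0.998, 0.007], [-0.025, -0.006, -1.0]]
force: [0.3, 0.7, -0.1]
opening: 0.998
```

```bash
python3 -c "
from h import *
p,W=grab('wrist','w21')
go(586,-118.4,222,-3.1)
block(p,W,'orange',-39)
"
```

```text
from [ 587.1 -120.4  371. ] head -3.17 shift [  0.3  -1.7 149. ] turn -0.07 tilt [-0.0101  0.0022] F [2.3 0.1 4.3] op 1.001
orange 3336 (array([ 580.78, -116.87]), array([67.6, 36.2]), 86.98) z 78.53 exp [ 582. -117.]
```

View pics/w21.png

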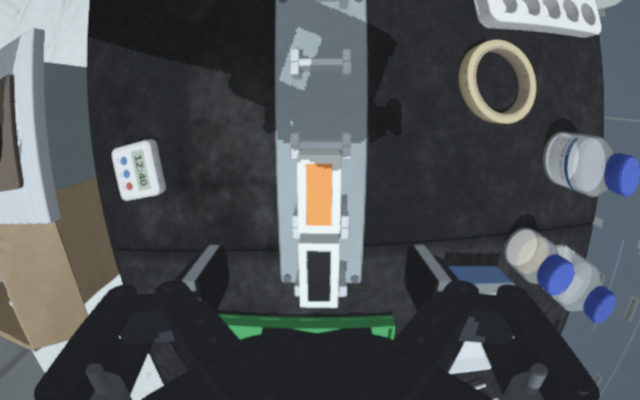

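```bash
python3 -c "
from h import *
snapshot('side')
go(584,-118.4,230,-3.1)
"
```

```text
from [ 587.3 -119.7  370.7] head -3.11 shift [ -2.4  -1.1 140.7] turn -0.01 tilt [-0.0069  0.0011] F [-0.2  0.3  1.1] op 1.002
```

Call:
{"name": "jog_arm", "arguments": {"rows": [[-3,-1,40,0,1],[-3.5,-1,85,0,1],[-3.5,-1,120,0,1],[-3.5,-1,138,0,1],[-3.5,-1,145,0,1],[-3.5,-1,148.5,0,1],[-3.5,-1,148.5,0,1],[-3.5,-1,148.5,0,1],[-3.5,-1,148.5,0,1]]}}

```text
time: 53.85
eef_pos: [583.4, -118.5, 223.7]
orientation: [[0.999, -0.054, -0.004], [-0.054, -0.999, 0.0], [-0.004, 0.0, -1.0]]
force: [-0.2, -0.3, 0.1]
opening: 1.001
```

```bash
python3 -c "
from h import *
go(583,-118.4,222,-3.1)
"
```

```text
from [ 583.4 -118.5  223.7] head -3.1 shift [-0.4 -0.1  1.7] turn -0.0 tilt [-0.0043  0.0001] F [-0.2 -0.3  0.1] op 1.001
```

Call:
{"name": "jog_arm", "arguments": {"rows": [[-0.5,0,1.2,0,0.6],[-0.5,0,1.2,0,0.3],[-0.5,0,1.2,0,0.1],[-0.5,0,1.2,0,0.1],[-0.5,0,1.2,0,0.1],[-0.5,0,1.2,0,0.1]], "force": 60}}

```text
time: 54.45
eef_pos: [582.8, -118.5, 222.8]
orientation: [[0.999, -0.054, -0.005], [-0.054, -0.999, 0.0], [-0.005, 0.0, -1.0]]
force: [-2.7, 0.7, 3.7]
opening: 0.411
```

```bash
python3 -c "
from h import *
go(583,-118.4,222,-3.1)
"
```

```text
from [ 582.8 -118.5  222.8] head -3.1 shift [ 0.2 -0.2  0.8] turn 0.0 tilt [-0.0048  0.0001] F [-2.7  0.7  3.7] op 0.411
```

Call:
{"name": "jog_arm", "arguments": {"rows": [[0,0,-10,0,0.1],[0,0,-30,0,0.1],[0,0,-60,0,0.1],[0,0,-90,0,0.1],[0,0,-97,0,0.1],[0,10,-97,0,0.1],[0,50,-97,0,0.1],[0,95,-97,0,0.1],[0,140,-97,0,0.1],[0,185,-97,0,0.1],[0,225,-97,0,0.1],[0,240,-97,0,0.1]]}}

```text
time: 55.65
eef_pos: [568.7, -362.2, 316.8]
orientation: [[0.998, -0.058, -0.008], [-0.058, -0.998, 0.001], [-0.008, -0.001, -1.0]]
force: [0.0, 0.3, -2.1]
opening: 0.414
```

```bash
python3 -c "
from h import *
for i in range(4): snapshot('side')
p,W=grab('wrist','w22');trays(p,W)
go(569,-364,218.8,-2.1)
"
```

```text
green 3924 ((523.5427856445312, -362.1451416015625), (130.4998779296875, 280.33721923828125), 88.0869369506836)
from [ 570.2 -357.   318.2] head -3.06 shift [-0.1  7.3 99.4] turn -0.96 tilt [-0.007   0.0027] F [-0.1 -0.5 -3.2] op 0.409
```

View pics/w22.png

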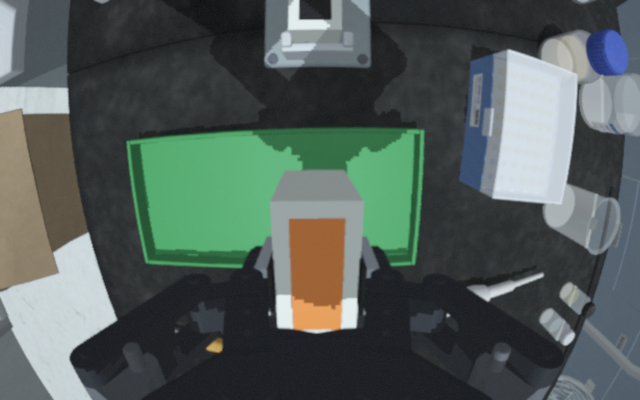

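Call:
{"name": "jog_arm", "arguments": {"rows": [[0,5,25,-1,0.1],[0,6,55,-1,0.1],[0,6,80,-1,0.1],[0,6,92,-1,0.1],[0,6,96,-1,0.1],[0,6,98,-1,0.1],[0,6,99.5,-1,0.1],[0,6,100,-1,0.1],[0,6,100,-1,0.1]]}}

```text
time: 56.8
eef_pos: [569.5, -363.0, 219.4]
orientation: [[0.999, -0.036, -0.006], [-0.036, -0.999, 0.001], [-0.006, -0.001, -1.0]]
force: [0.6, 0.2, -1.3]
opening: 0.412
```

```bash
python3 -c "
from h import *
go(569,-364,218.8,-2.1)
"
```

```text
from [ 569.5 -363.   219.4] head -2.06 shift [-0.4  1.   0.6] turn 0.04 tilt [-0.0055  0.0014] F [ 0.6  0.2 -1.3] op 0.412
```

Call:
{"name": "jog_arm", "arguments": {"rows": [[0,0,0.6,0,0.1],[0,0,1.2,0,0.1],[0,0,1.2,0,0.1]]}}

```text
time: 57.1
eef_pos: [569.7, -363.2, 218.9]
orientation: [[0.999, -0.036, -0.005], [-0.036, -0.999, 0.001], [-0.005, -0.001, -1.0]]
force: [-1.1, 0.5, 0.1]
opening: 0.413
```

Call:
{"name": "jog_arm", "arguments": {"rows": [[0,0,0,0,0.6],[0,0,0,0,0.9],[0,0,0,0,0.9],[0,0,-10,0,0.9],[0,0,-40,0,0.9],[0,0,-75,0,0.9],[0,0,-110,0,1],[0,0,-110,0,1]]}}

```text
time: 57.9
eef_pos: [571.6, -364.3, 337.5]
orientation: [[0.999, -0.036, 0.006], [-0.036, -0.999, -0.008], [0.006, 0.008, -1.0]]
force: [0.5, -0.3, 1.7]
opening: 1.0
```

```bash
python3 -c "
from h import *
p,W=grab('wrist','w23')
snapshot('side');snapshot('side')
go(579,-196.3,310,-3.1)
"
```

```text
from [ 570.  -363.1  329.1] head -2.06 shift [   3.1 -167.    19.1] turn 1.04 tilt [-0.0047  0.0007] F [-0.4 -0.3 -0.4] op 0.999
```

View pics/w23.png

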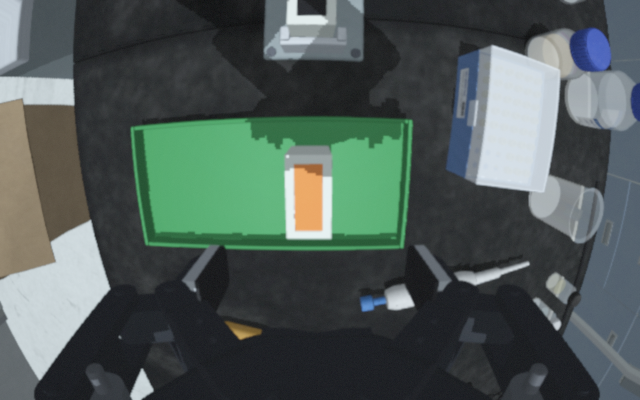

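Orange stands upright in the green tray. Now black.

Call:
{"name": "jog_arm", "arguments": {"rows": [[1,-35,0,1,1],[2,-80,0,1,1],[3,-125,0,1,1],[3,-155,5,1,1],[3,-167,19,1,1],[3,-167,50,1,1],[3,-167,80,1,1],[3,-167,95,1,1],[3,-167,95,1,1],[3,-167,95,1,1]]}}

```text
time: 59.05
eef_pos: [578.6, -196.9, 233.9]
orientation: [[0.999, -0.054, -0.005], [-0.054, -0.999, 0.001], [-0.005, -0.0, -1.0]]
force: [-0.3, -0.8, 0.5]
opening: 0.998
```

```bash
python3 -c "
from h import *
p,W=grab('wrist','w24');block(p,W,'black',-117)
go(579,-196.3,222,-3.1)
"
```

```text
black 10830 (array([ 576.44, -195.4 ]), array([74.5, 74.1]), 41.5) z 78.53 exp [ 577.8 -194.9]
from [ 579.  -197.   235.1] head -3.09 shift [-0.  -0.7 13.1] turn 0.01 tilt [-0.0031 -0.0002] F [-0.4 -0.3  0.1] op 0.998
```

Call:
{"name": "jog_arm", "arguments": {"rows": [[-0.5,-0.7,8,0,1],[-0.5,-0.7,13,0,1],[-0.5,-0.7,13,0,1],[-0.5,-0.7,13,0,0.6],[-0.5,-0.7,13,0,0.3],[-0.5,-0.7,13,0,0.1],[-0.5,-0.7,13,0,0.1],[-0.5,-0.7,13,0,0.1],[-0.5,-0.7,13,0,0.1]], "force": 60}}

```text
time: 60.0
eef_pos: [578.6, -196.3, 222.6]
orientation: [[0.999, -0.054, -0.003], [-0.054, -0.999, -0.0], [-0.003, 0.0, -1.0]]
force: [-1.2, 0.0, 3.5]
opening: 0.41
```

```bash
python3 -c "
from h import *
go(479,-361,320,-2.1)
"
```

```text
from [ 578.6 -196.3  222.6] head -3.09 shift [-90.9 169.9 -97.1] turn -0.99 tilt [-0.0033 -0.0003] F [-1.2  0.   3.5] op 0.41
```

Call:
{"name": "jog_arm", "arguments": {"rows": [[0,0,-10,0,0.1],[0,0,-30,0,0.1],[0,0,-60,0,0.1],[0,0,-90,0,0.1],[0,0,-97,0,0.1],[-8,16,-97,-1,0.1],[-28,53,-97,-1,0.1],[-50,93,-97,-1,0.1],[-72,134,-97,-1,0.1],[-88,164,-97,-1,0.1],[-91,170,-97,-1,0.1],[-91,170,-97,-1,0.1]]}}

```text
time: 61.2
eef_pos: [478.0, -361.8, 318.6]
orientation: [[0.999, -0.039, -0.005], [-0.039, -0.999, 0.001], [-0.005, -0.001, -1.0]]
force: [0.5, 1.2, -3.0]
opening: 0.411
```

```bash
python3 -c "
from h import *
p,W=grab('wrist','w25');trays(p,W)
for i in range(3): snapshot('side')
go(479,-361,218.6,-2.1)
"
```

```text
green 3833 ((523.6461181640625, -362.11541748046875), (129.74368286132812, 280.51220703125), 87.9749526977539)
from [ 479.5 -359.9  319.4] head -1.99 shift [-1.000e-01  1.200e+00  1.008e+02] turn 0.11 tilt [-0.0038  0.0006] F [ 0.7  0.1 -2. ] op 0.408
```

View pics/w25.png

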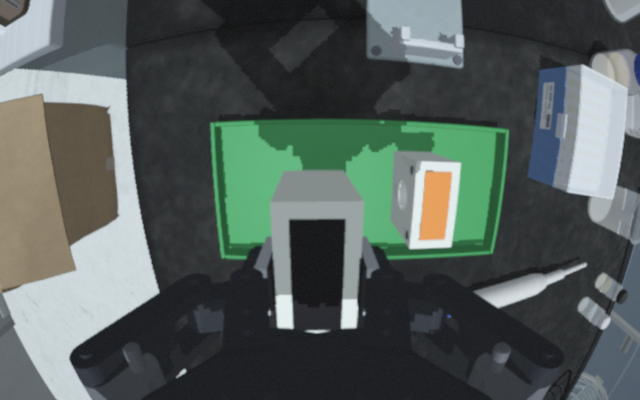

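Call:
{"name": "jog_arm", "arguments": {"rows": [[0,1,25,0,0.1],[0,1,55,0,0.1],[0,1,80,0,0.1],[0,1,92,0,0.1],[0,1,96,0,0.1],[0,1,98.5,0,0.1],[0,1,100,0,0.1],[0,1,101.3,0,0.1],[0,1,102,0,0.1],[0,1,102,0,0.1]]}}

```text
time: 62.4
eef_pos: [479.4, -361.2, 218.6]
orientation: [[0.999, -0.035, -0.002], [-0.035, -0.999, -0.001], [-0.002, 0.001, -1.0]]
force: [-0.2, 0.3, 1.3]
opening: 0.407
```

Call:
{"name": "jog_arm", "arguments": {"rows": [[0,0,0,0,0.6],[0,0,0,0,0.9],[0,0,0,0,0.9],[0,0,-10,0,0.9],[0,0,-40,0,0.9],[0,0,-75,0,0.9],[0,0,-110,0,1],[0,0,-130,0,1],[0,0,-140,0,1],[0,0,-140,0,1],[0,0,-140,0,1]]}}

```text
time: 63.5
eef_pos: [479.4, -360.8, 357.5]
orientation: [[0.999, -0.035, -0.004], [-0.035, -0.999, 0.001], [-0.004, -0.001, -1.0]]
force: [0.1, 1.3, 0.1]
opening: 0.998
```

```bash
python3 -c "
from h import *
p,W=grab('wrist','w26');grab('side','s26');p,W=grab('scene','sc26')
print(observe()['time'],observe()['eef_pos'])
p,W=grab('side','s27'); gauge(p,W)
"
```

```text
63.65 [ 479.38522137 -360.80957126  356.49327282]
red 24 (561.2312622070312, 224.94635009765625) (36.817832946777344, 5.119655609130859) 40.601391637364316
green 24 (626.6066284179688, 221.02976989746094) (36.56197738647461, 5.339466094970703) 40.99852606288289
mid [593.91894531 222.98806   ] len(66) 65.4925805544319 yaw deg -3.4284415709456404
all (604.8466796875, 223.33128356933594) (39.368743896484375, 131.8669891357422) 87.58135986328125
```

View pics/w26.png

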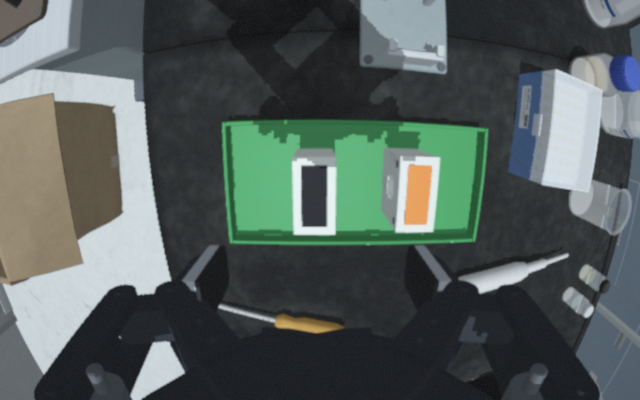

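View pics/s26.png

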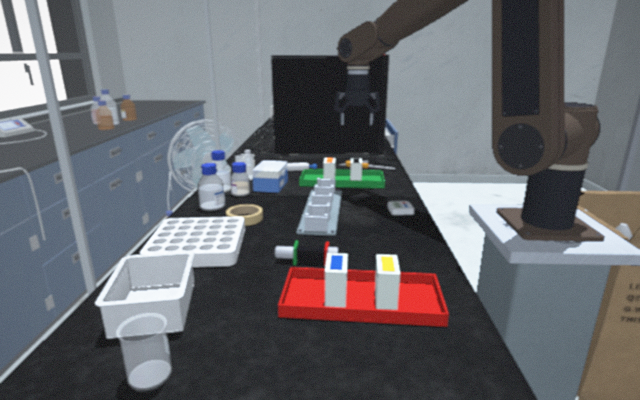

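View pics/sc26.png

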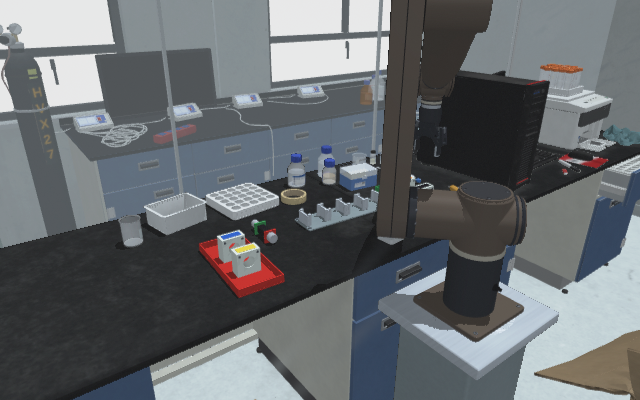

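```bash
python3 -c "
from station import *
print(sign_off())"
```

```text
the job is handed in; nothing more can be done
None
```

I tested all four blocks, sorted them into the trays and handed the job in at about 64 s of the 210 s allowed.

| Block | Go end | No-go end | Verdict |
|---|---|---|---|
| Blue | home, firm stop at 6 N | slid in about 15 mm, no force | worn, red tray |
| Yellow | home, firm stop at 7 N | slid in about 15 mm, no force | worn, red tray |
| Orange | home, firm stop at 8 N | refused at the mouth, 8 N | sound, green tray |
| Black | home, firm stop at 9.5 N | refused at the mouth, 6 N | sound, green tray |

**Trays:** the last pictures show all four blocks standing upright in those trays, with the gripper open and clear of everything.

**Gauge:** it lies flat on the bare worktop. It is now at about (594, 223), while I put it down at about (560, 185), so something moved it while the arm was away. I left it there.

**Timer and tape roll:** both look unmoved in the side view, which I judged by eye. No marker was present, since the yellow block was there.

**Tool tilt:** the tool picked up small tilts during the moves, at most about 1.4° briefly. Yellow was set down with about 0.8° of tilt, but it stands upright.

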